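Set up the sloping shaker rack

ROBOT

A 7-joint arm with a two-finger parallel gripper is mounted at the origin on a cart in front of the work surface, level with it; the furniture and walls round the work are solid. World frame = base frame: x ahead of the robot, y to its left, z up, the work surface at z = 0. Lengths are in m, angles in degrees, forces in N, time in s.
With the tool pointing down it reaches from about 0.425 to 0.925 m from the base axis. Payload 6.8 kg.
Tool frame: the origin (TCP) lies midway between the tips of the shut fingers; the grasp point (between the pads) lies 19 mm behind it; z points along the fingers, y is the line along which they close (so a half turn about z gives the same grasp; the last joint's range is limited). The gripper opens to 88 mm and grips with 3 to 60 N. Pads are 20 mm wide; open, the fingers measure 115 mm over their backs; the gripper's body (75 mm by 178 mm) begins 61 mm behind the grasp point.
Start: joints at [70.296, 27.33, 1.283, 89.118, -0.659, 63.558, -4.761], TCP at [0.158, -0.656, 0.223] pointing down, gripper open.
Joint ranges: [-169.35, 169.35], [-19.33, 120.38], [-80.79, 83.38], [13.8, 139.57], [-78.32, 258.32], [9.67, 109.79], [-169.56, 169.56]. Speed limits (degrees/s): [136.94, 136.94, 180, 180, 180, 180, 180].

INTERFACE

Orientations are given as a 3x3 rotation matrix whose columns are the frame's x, y, z axes.
In Python, from plant import status, eyes, env, models gives the robot as it stands.
- The arm moves only by the tool servo_tool, never from a script. Its argument "targets" is a list of rows, each an object with "fingers": the opening, from 0 (shut) to 1 (fully open); "delta_pos": the shift along the tool's x, y, z in mm, a list of three; "roll": the turn about the tool's z in units of 5 degrees (1.0 is 5 degrees). In form: [{"fingers": fingers, "delta_pos": [tx, ty, tz], "roll": roll}, ...]. A call has 1 to 5 rows; each row is the pose to reach, as a shift and turn from the pose commanded when the call began, along the tool's axes at that moment; what a row does not reach only later rows make up. A row lasts 1/8 s, in which the tool goes at most 62.5 mm and 10.7 degrees, less where a joint would pass 70% of its speed; a pose out of reach is approached as far as the arm can. A call with a gripper value outside its range is refused whole. The fingers move at their own pace and stop on an object; "force" is the grip in N (left out, the last holds). Time passes only in rows, so rows that repeat a pose let the fingers close. It gives the time, the measured TCP pose, the force, the opening and the grip force at its end, in the units of the state.
- status.observe(): the state, without advancing time (a new reading comes with each control period).
- eyes.read_camera(name): name is "side" or "top"; returns the picture (480x640x3 uint8, red, green, blue); there is no depth.
- eyes.calibration(name): a dict with "fx", "fy", "cx", "cy" (pixels), "R" (3x3) and "t" (3): a world point X has camera coordinates R X + t. Camera axes: x right, y down, z forward; pixel columns grow to the right and rows downward; lengths in m; the calibration is good to about 2 mm. A picture is of the moment at which its call begins. calibration takes no time and is no camera call.
- env.job_done(): hands the job in; it is judged then, once.
Trained networks look in the newest picture that a camera, given by its name, has taken for a name from the list of things; names that differ only in an ending like _2 or _b are one class to them, and where a whole thing is asked for, a point or a joint stands for the part that bears it (a point fixed in the world has none). Each returns a list of dicts, best first, with "score" (0 to 1); they miss things now and then, are a little off and sometimes report something else, mostly with a low value. They report only what shows in the picture. A call takes as long as a camera call.
- models.masks_of(thing, camera): "mask" (480x640 bool, what is visible of it) and "box" ([centre column, centre row, width, height] in pixels, round what is visible of it).
- models.landmark_of(thing, camera): "at" ([column, row] in pixels: a listed point, or the origin of a listed thing).
The state is a dict: "time_s": time; "q": joint angles; "joint_vel": joint speeds; "joint_torque": joint torques, N m; "position": TCP position; "ee_rot": TCP orientation; "contact_force": force on the tool from outside, world axes, zero at the start; "ft_torque": the same for the moment, N m; "width": finger opening in m; "finger_force": force on a finger pad.
Only numpy, scipy, OpenCV 4.12 (cv2) and the standard library are available. Lean on these libraries where they do the work, as an engineer would, in place of code of your own. Each camera call takes 0.05 s, during which the arm holds its last target. There are 200 camera calls.

TASK

Set up the sloping shaker rack: push its tray, which lies flat on the rack's base, up the two sloping runners until the tray leans flush on them and its foot has dropped into the groove. Then put the two steel shakers that lie on the worktop into the tray, one in each channel: lay each in the channel above the steel bar and slide it down under the bar until it rests against the stop at the foot. Leave everything else where it stands.

Things in the scene. Friction and masses are not known exactly. Their poses are not given: they have to be found in the camera images.
- rack: Fixed pale wooden rack: base board 410 x 184 mm, its direction on the worktop varies, with two sloping runners at the far end. Origin on the worktop, on the centre line, at the foot of the runners; x points along the base towards and up the runners, y to the left of that, z up. The base's near part, x -245 to -23 mm, is a flat apron, top 16 mm above the worktop.
- rack_groove (a point): Point on the floor of the groove across the base between apron and runners, on the centre line, where the tray's lower front edge lies once seated: rack x = -17 mm, 6 mm above the worktop, 10 mm below the apron's top, 6 mm behind the end of the apron, which holds the foot. Axes as the rack's.
- rack_rest (a point): Middle of the upper ends of the two runners, on their top face (rack x = 160 mm, 109 mm high). The runners rise at 30 degrees (height of the top face = 16 mm + 0.577 x). Guide fences 8 mm high along the apron and cheeks 12 mm above the runners, inner faces at y = +-82 mm. A rail across the top stops the tray 4 mm past its seat. Axes as the rack's.
- tray: Loose brown wooden tray 205 (x) x 156 (y) x 10 mm, 0.35 kg, lying flat on the apron between the fences, x as the rack's. Origin: centre of the underside; x from foot to far edge, z out of the upper face; the deck is z = 10 mm. Two channels 54 mm wide along x, centre lines y = +39 and -39 mm, between ribs 8 mm high (the middle one 24 mm wide), open at the far edge.
- tray_foot (a point): Middle of the tray's lower front edge (tray x = -102.5 mm, y = 0, z = 0). Pushed here, on the front of the stop, with about 5 to 15 N, the tray's far edge climbs the runners; where the foot passes the end of the apron it drops into the groove by itself and the tray lies at 30 degrees. Axes as the tray's.
- tray_stop_top (a point): Middle of the top of the stop along the tray's foot. The stop is 12 mm thick (tray x -102.5 to -90.5 mm), rises 22 mm above the deck (top at z = 32 mm) and runs across both channels. Axes as the tray's.
- tray_bar (a point): Middle of the thin steel bar (6 mm) that crosses over both channels: tray x = -28.5 mm, its underside 57 mm above the deck, 62 mm up the tray from the stop's inner face, on a thin post at either side (y = +-72 mm). A shaker passes beneath it. Axes as the tray's.
- shaker_long_mid (a point): Centre of the longer steel shaker, a plain closed cylinder 47 mm in diameter and 100 mm long, 0.12 kg, lying on its side on the worktop; its z axis is the cylinder's axis. It can roll. On the tray its centre lies 23.5 mm above the deck; there it may slide down by itself or need a push. It may lie either way round.
- shaker_short_mid (a point): Centre of the shorter steel shaker, a plain closed cylinder 47 mm in diameter and 82 mm long, 0.12 kg, lying on its side on the worktop; its z axis is the cylinder's axis. Otherwise as the longer one.
- spice_jar: Bystander: standing spice jar, 41 mm in diameter, 105 mm tall; origin under its centre.
- prep_bowl: Bystander: white bowl, 108 mm across, 63 mm tall; origin under its centre.
- table_spoon: Bystander: spoon lying flat, 201 mm long along its x axis; origin at its centre.

How it is judged (in metres and radians):
On the way, in this order (a step that is already met when the one before it is completed fails the run):
1. the tray leans flush on the runners with its foot in the groove (distance between tray_foot and rack_groove below 0.01 m and angle between tray's own z axis and vertical between 0.465 and 0.585 rad and angle between the y axis of tray and the y axis of rack, either way round below 0.07 rad), for 0.3 s.
2. the first shaker lies in a channel against the stop (all of step 1 and ((x of shaker_short_mid in the frame of tray between -0.0555 and -0.0415 m and y of shaker_short_mid in the frame of tray between 0.03 and 0.048 m and z of shaker_short_mid in the frame of tray between 0.0275 and 0.0415 m and angle between the z axis of shaker_short_mid and the x axis of tray, either way round below 0.12 rad) or (x of shaker_short_mid in the frame of tray between -0.0555 and -0.0415 m and y of shaker_short_mid in the frame of tray between -0.048 and -0.03 m and z of shaker_short_mid in the frame of tray between 0.0275 and 0.0415 m and angle between the z axis of shaker_short_mid and the x axis of tray, either way round below 0.12 rad) or (x of shaker_long_mid in the frame of tray between -0.0465 and -0.0325 m and y of shaker_long_mid in the frame of tray between 0.03 and 0.048 m and z of shaker_long_mid in the frame of tray between 0.0275 and 0.0415 m and angle between the z axis of shaker_long_mid and the x axis of tray, either way round below 0.12 rad) or (x of shaker_long_mid in the frame of tray between -0.0465 and -0.0325 m and y of shaker_long_mid in the frame of tray between -0.048 and -0.03 m and z of shaker_long_mid in the frame of tray between 0.0275 and 0.0415 m and angle between the z axis of shaker_long_mid and the x axis of tray, either way round below 0.12 rad))), for 0.3 s.
At the end, for the whole second after the job is handed in: The tray leans flush on the runners (30 +- 3 degrees, square within 4), its lower front edge within 10 mm of the groove point; each shaker lies along a channel of its own, within 9 mm of its centre line, its lower end within 8 mm of the stop; all released and at rest (all of step 1 and (((x of shaker_short_mid in the frame of tray between -0.0555 and -0.0415 m and y of shaker_short_mid in the frame of tray between 0.03 and 0.048 m and z of shaker_short_mid in the frame of tray between 0.0275 and 0.0415 m and angle between the z axis of shaker_short_mid and the x axis of tray, either way round below 0.12 rad) and (x of shaker_long_mid in the frame of tray between -0.0465 and -0.0325 m and y of shaker_long_mid in the frame of tray between -0.048 and -0.03 m and z of shaker_long_mid in the frame of tray between 0.0275 and 0.0415 m and angle between the z axis of shaker_long_mid and the x axis of tray, either way round below 0.12 rad)) or ((x of shaker_short_mid in the frame of tray between -0.0555 and -0.0415 m and y of shaker_short_mid in the frame of tray between -0.048 and -0.03 m and z of shaker_short_mid in the frame of tray between 0.0275 and 0.0415 m and angle between the z axis of shaker_short_mid and the x axis of tray, either way round below 0.12 rad) and (x of shaker_long_mid in the frame of tray between -0.0465 and -0.0325 m and y of shaker_long_mid in the frame of tray between 0.03 and 0.048 m and z of shaker_long_mid in the frame of tray between 0.0275 and 0.0415 m and angle between the z axis of shaker_long_mid and the x axis of tray, either way round below 0.12 rad))) and linear speed of tray below 0.02 m/s); the robot touches nothing.
It fails at once if a bystander (spice jar, bowl or spoon) is moved more than 40 mm (distance of any of spice_jar, prep_bowl, table_spoon from where it was at the start of the episode above 0.04 m).
It also fails if it takes over 72 s, if anything falls off the work surface, if the arm or the gripper's body presses on something with over 40 N, if the wrist force passes 120 N, or if a joint passes its speed limit or range.

## Working session

There is one attempt and no reset: what is moved stays moved. The work goes in short steps, Python scripts to look and compute and a tool call to move; the robot and the scene stay as the last step left them, time stands still between calls to the robot, and variables do not carry over. Pictures are saved under pics/ and viewed, at most 10 in all, crops included, and the job is handed in when it is done.

Besides the shell and the picture viewer there is one more tool, called after "Call:" by a JSON object that holds its "name" and its "arguments". servo_tool: Moves the arm, as the interface text tells. Its arguments: {"type":"object","properties":{"targets":{"type":"array","items":{"type":"object","properties":{"fingers":{"type":"number"},"delta_pos":{"type":"array","items":{"type":"number"}},"roll":{"type":"number"}}}},"force":{"type":"number"}},"required":["targets"]}

```bash
mkdir -p pics; cat > h.py <<'E'
import numpy as np, cv2, json
from plant import status, eyes, env, models
def cal(c):
    k=eyes.calibration(c); K=np.array([[k['fx'],0,k['cx']],[0,k['fy'],k['cy']],[0,0,1]]); return K,np.array(k['R']),np.array(k['t'])
def ray(c,uv):
    K,R,t=cal(c); d=R.T@np.linalg.solve(K,[uv[0],uv[1],1]); return -R.T@t,d
def onz(c,uv,z):
    o,d=ray(c,uv); return o+d*(z-o[2])/d[2]
def tri(a,b):
    (o1,d1),(o2,d2)=ray('side',a),ray('top',b)
    s=np.linalg.lstsq(np.c_[d1,-d2],o2-o1,rcond=None)[0]
    p,q=o1+s[0]*d1,o2+s[1]*d2; return (p+q)/2,np.linalg.norm(p-q)
def proj(c,X):
    K,R,t=cal(c); x=K@(R@np.asarray(X)+t); return x[:2]/x[2]
def shot(c,f=None):
    im=eyes.read_camera(c)
    if f: cv2.imwrite('pics/'+f,im[:,:,::-1])
    return im
E
python3 - <<'E'
from h import *
s=status.observe(); print(s['time_s'],s['position'],np.round(s['ee_rot'],3).tolist(),s['contact_force'],s['width'])
shot('side','s0.png');shot('top','t0.png')
for c in('side','top'): print(c, 'campos',np.round(ray(c,(320,240))[0],3))
for n in ['rack','rack_groove','rack_rest','tray','tray_foot','tray_stop_top','tray_bar','shaker_long_mid','shaker_short_mid','spice_jar','prep_bowl','table_spoon']:
    r={}
    for c in('side','top'):
        l=models.landmark_of(n,c); r[c]=[(np.round(d['at'],1).tolist(),round(d['score'],2)) for d in l[:2]]
    e=None
    if r['side'] and r['top']: p,g=tri(r['side'][0][0],r['top'][0][0]); e=np.round(p,3).tolist(),round(g,4)
    print(n,r,e)
for n in('shaker_long_mid','shaker_short_mid'):
  for c in('side','top'):
    for m in models.masks_of(n,c)[:2]:
        pts=np.argwhere(m['mask'])[:,::-1].astype(np.float32)
        print(n,c,m['score'],cv2.minAreaRect(pts))
E
```

```text
0.0 [ 0.15754981 -0.65572695  0.2216805 ] [[0.972, 0.234, -0.001], [0.234, -0.972, 0.002], [-0.0, -0.002, -1.0]] [-0.16612419 -1.13519125  0.56574296] 0.08813708136668656
side campos [0.328 1.059 1.046]
top campos [ 0.347 -0.006  1.426]
rack {'side': [([308.8, 283.8], 0.76), ([370.3, 240.3], 0.58)], 'top': [([299.2, 229.1], 0.85)]} ([0.615, 0.047, -0.004], np.float64(0.0108))
rack_groove {'side': [([381.9, 335.0], 0.68), ([312.8, 278.8], 0.57)], 'top': []} None
rack_rest {'side': [([248.1, 275.1], 0.95)], 'top': [([239.2, 179.7], 0.95)]} ([0.711, 0.178, 0.124], np.float64(0.0087))
tray {'side': [([342.6, 256.3], 0.59), ([250.0, 276.5], 0.25)], 'top': [([339.7, 255.9], 0.78)]} ([0.547, -0.049, 0.02], np.float64(0.0092))
tray_foot {'side': [([340.1, 258.2], 0.42)], 'top': [([375.6, 286.9], 0.89), ([240.9, 179.2], 0.59)]} ([0.527, -0.136, -0.068], np.float64(0.0781))
tray_stop_top {'side': [], 'top': [([372.2, 281.3], 0.71)]} None
tray_bar {'side': [([347.2, 232.3], 0.68)], 'top': [([351.6, 260.3], 0.73)]} ([0.535, -0.074, 0.083], np.float64(0.0045))
shaker_long_mid {'side': [([377.1, 3
[... 515 characters left out ...]
.48)], 'top': [([452.1, 309.5], 0.8)]} ([0.427, -0.313, -0.002], np.float64(0.0051))
shaker_long_mid side 0.78 ((379.7237548828125, 338.2486267089844), (46.82752990722656, 20.812236785888672), 48.012786865234375)
shaker_long_mid top 0.76 ((229.7075958251953, 319.40277099609375), (21.061233520507812, 45.928714752197266), 46.46879959106445)
shaker_short_mid side 0.96 ((328.4447937011719, 197.04974365234375), (27.8735294342041, 15.757835388183594), 48.012786865234375)
shaker_short_mid top 0.65 ((439.7500305175781, 220.25), (19.798988342285156, 37.476661682128906), 45.0)
shaker_short_mid top 0.46 ((308.6014709472656, 233.7486114501953), (190.04815673828125, 83.96572875976562), 38.50647735595703)
```

```bash
python3 - <<'E'
import cv2
a=cv2.imread('pics/t0.png');b=cv2.imread('pics/s0.png')
cv2.imwrite('pics/t0c.png',cv2.resize(a[120:380,150:500],(800,594),interpolation=cv2.INTER_CUBIC))
cv2.imwrite('pics/s0c.png',cv2.resize(b[150:410,170:520],(800,594),interpolation=cv2.INTER_CUBIC))
E
```

```text
(no output)
```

View pics/t0c.png

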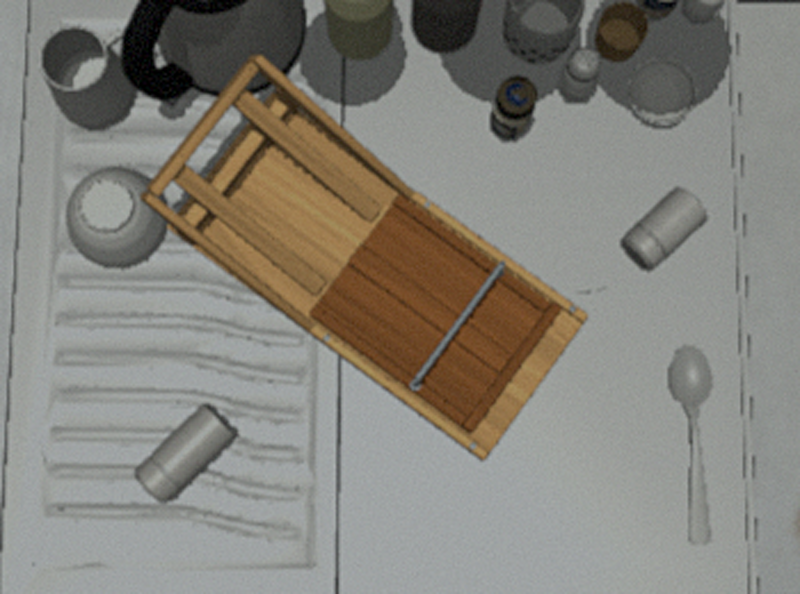

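View pics/s0c.png

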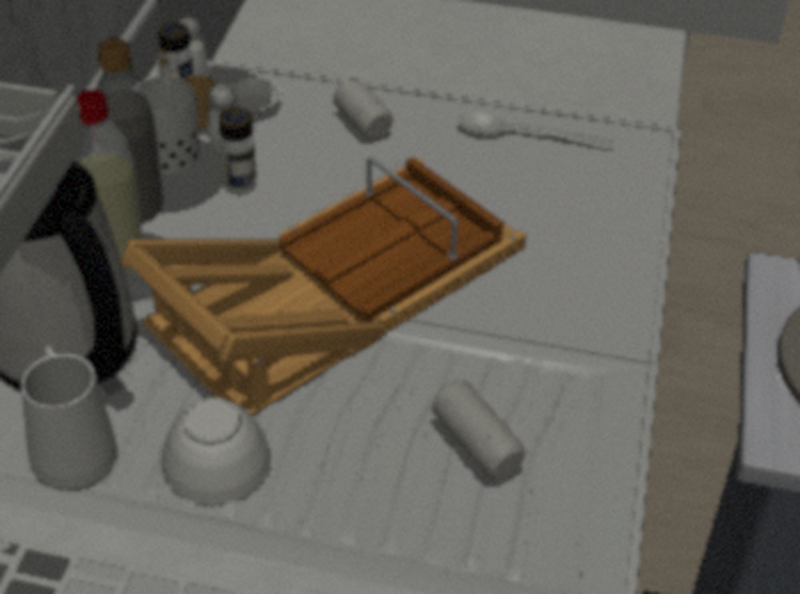

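The top view shows the tray at full-image (340,256), its foot at the lower right (375,287). The long shaker is at (230,318) and the short one at (440,220). The networks agree with what I see, so next I fit the poses.

```bash
cat > fit.py <<'E'
from h import *
from scipy.optimize import least_squares
T=lambda u,v:(150+u/2.2857,120+v/2.2857)
S=lambda u,v:(170+u/2.2857,150+v/2.2857)
ob=[('top',T(587,316),(-.245,-.092,.02)),('top',T(485,458),(-.245,.092,.02)),('side',S(524,237),(-.245,.092,.022)),('side',S(255,410),(.165,.092,0)),
('side',(248.1,275.1),(.16,0,.109)),('top',(239.2,179.7),(.16,0,.109))]
def W(p,X): c,s=np.cos(p[2]),np.sin(p[2]); return np.array([p[0]+c*X[0]-s*X[1],p[1]+s*X[0]+c*X[1],X[2]])
def f(p): return np.concatenate([proj(c,W(p,X))-uv for c,uv,X in ob])
r=least_squares(f,[.6,.05,.8],loss='soft_l1')
if __name__=='__main__':
    print(r.x,np.degrees(r.x[2]));print(np.round(f(r.x).reshape(-1,2),1).tolist())
    np.save('rack.npy',r.x)
    inv=lambda P:(lambda d:(np.cos(r.x[2])*d[0]+np.sin(r.x[2])*d[1],-np.sin(r.x[2])*d[0]+np.cos(r.x[2])*d[1]))(P[:2]-r.x[:2])
    for n,uv,z in[('stopR',T(558,305),.048),('stopL',T(470,430),.048),('farR',T(398,197),.034),('farL',T(313,312),.034),('net foot',(375.6,286.9),.016),('net stoptop',(372.2,281.3),.048),('bar',(351.6,260.3),.086)]:
        P=onz('top',uv,z); print(n,np.round(P,3),np.round(inv(P),3))
    for n in('shaker_long_mid','shaker_short_mid'):
        for c in('top','side'):
            for m in models.masks_of(n,c)[:1]:
                M=m['mask'];p=np.argwhere(M)[:,::-1].astype(float);ctr=p.mean(0);w,v=np.linalg.eigh(np.cov(p.T));d=v[:,1]*15
                a,b=onz(c,ctr+d,.0235),onz(c,ctr-d,.0235); print(n,c,m['score'],np.round(onz(c,ctr,.0235),3),'axis deg',np.degrees(np.arctan2(*(b-a)[1::-1]))%180,'ext',np.sqrt(w*12))
    for n in ('spice_jar',): print(np.round(onz('top',(150+510/2.2857,120+125/2.2857),.0),3))
E
python3 fit.py
```

```text
[0.61821641 0.0452177  0.9464254 ] 54.226180840464984
[[0.5, -0.9], [-0.5, 0.9], [0.3, -1.7], [-6.3, 6.0], [2.4, 4.3], [1.8, -0.5]]
stopR [ 0.554 -0.173  0.048] [-0.215 -0.076]
stopL [ 0.429 -0.084  0.048] [-0.216  0.078]
farR [ 0.668 -0.012  0.034] [-0.017 -0.074]
farL [0.548 0.074 0.034] [-0.018  0.074]
net foot [ 0.48  -0.133  0.016] [-0.225  0.008]
net stoptop [ 0.49  -0.122  0.048] [-0.211  0.006]
bar [ 0.533 -0.074  0.086] [-0.146 -0.   ]
shaker_long_mid top 0.76 [0.404 0.203 0.024] axis deg 134.7720272518836 ext [20.38779051 44.88168301]
shaker_long_mid side 0.78 [0.403 0.203 0.024] axis deg 134.68739492308978 ext [19.56799416 44.15416603]
shaker_short_mid top 0.65 [ 0.638 -0.286  0.024] axis deg 133.53799058044962 ext [19.23951168 36.7614771 ]
shaker_short_mid side 0.96 [ 0.639 -0.289  0.024] axis deg 130.48513108538387 ext [15.05424708 26.71405945]
[ 0.755 -0.131  0.   ]
```

```bash
cat >> h.py <<'E'
def go(xyz=None,yaw=None,rack=None):
    "print tool-axis delta (mm) and roll units to world xyz (or rack-frame point) and tool-x yaw (deg)"
    s=status.observe();R=np.array(s['ee_rot']);p=np.array(s['position'])
    if rack is not None:
        q=np.load('rack.npy');c,n=np.cos(q[2]),np.sin(q[2]);xyz=(q[0]+c*rack[0]-n*rack[1],q[1]+n*rack[0]+c*rack[1],rack[2])
    d=R.T@(np.array(xyz)-p)*1000;y=np.degrees(np.arctan2(R[1,0],R[0,0]))
    print('t',s['time_s'],'pos',np.round(p,4),'yaw',round(y,1),'width',round(s['width'],4),'-> world',np.round(xyz,3),'delta',np.round(d,1), 'roll', None if yaw is None else round(((y-yaw+180)%360-180)/5,2),'q',np.round(s['q'],0))
E
python3 -c "
from h import *
go(rack=(-.25,0,.12),yaw=54.2)"
```

```text
t 1.7 pos [ 0.1577 -0.6563  0.2227] yaw 13.5 width 0.0878 -> world [ 0.472 -0.158  0.12 ] delta [ 422.2 -411.5  102.7] roll -8.14 q [70. 27.  1. 89. -1. 64. -5.]
```

Call:
{"name": "servo_tool", "arguments": {"targets": [{"fingers": 1,"delta_pos": [50,-50,0],"roll": -2},{"fingers": 1,"delta_pos": [90,-90,0],"roll": -4},{"fingers": 1,"delta_pos": [130,-130,0],"roll": -6},{"fingers": 1,"delta_pos": [170,-170,0],"roll": -8},{"fingers": 1,"delta_pos": [210,-210,0],"roll": -8.1}]}}

```text
time_s: 2.33
position: [0.3137, -0.4016, 0.223]
ee_rot: [[0.586, 0.81, 0.001], [0.81, -0.586, -0.001], [-0.0, 0.001, -1.0]]
contact_force: [0.5, 0.1, 0.5]
width: 0.0879
finger_force: 0.0
```

```bash
python3 -c "
from h import *
go(rack=(-.25,0,.12),yaw=54.2)"
```

```text
t 2.325 pos [ 0.3137 -0.4016  0.223 ] yaw 54.1 width 0.0879 -> world [ 0.472 -0.158  0.12 ] delta [290.5 -14.7 102.9] roll -0.01 q [ 57.  12. -14. 111.   4.  57.   6.]
```

Call:
{"name": "servo_tool", "arguments": {"targets": [{"fingers": 1,"delta_pos": [60,-3,15],"roll": 0},{"fingers": 1,"delta_pos": [120,-6,35],"roll": 0},{"fingers": 1,"delta_pos": [180,-9,60],"roll": 0},{"fingers": 1,"delta_pos": [240,-12,80],"roll": 0},{"fingers": 1,"delta_pos": [290,-15,103],"roll": 0}]}}

```text
time_s: 2.95
position: [0.4726, -0.1581, 0.1196]
ee_rot: [[0.588, 0.809, 0.002], [0.809, -0.588, -0.0], [0.001, 0.002, -1.0]]
contact_force: [0.6, -0.6, 0.3]
width: 0.088
finger_force: 0.0
```

```bash
python3 -c "
from h import *
go(rack=(-.25,0,.026),yaw=54.2); shot('side','s1.png');go(rack=(-.043,0,.026),yaw=54.2)
for n in ['tray','tray_foot','tray_bar']:
  print(n,[(d['at'],d['score']) for d in models.landmark_of(n,'side')[:1]])
im=cv2.imread('pics/s1.png'); cv2.imwrite('pics/s1c.png',cv2.resize(im[140:340,230:500],(800,592),interpolation=cv2.INTER_CUBIC))"
```

```text
t 2.95 pos [ 0.4726 -0.1581  0.1196] yaw 54.0 width 0.088 -> world [ 0.472 -0.158  0.026] delta [-0.  -0.9 93.6] roll -0.04 q [ 30.  20. -22. 117.  11.  44. -35.]
t 3.0 pos [ 0.475  -0.15    0.1172] yaw 54.5 width 0.0881 -> world [0.593 0.01  0.026] delta [198.6   3.3  92.2] roll 0.06 q [ 30.  20. -23. 117.  11.  44. -35.]
tray [([338.1, 255.9], 0.78)]
tray_foot [([368.4, 240.2], 0.97)]
tray_bar [([349.1, 232.0], 0.85)]
```

View pics/s1c.png

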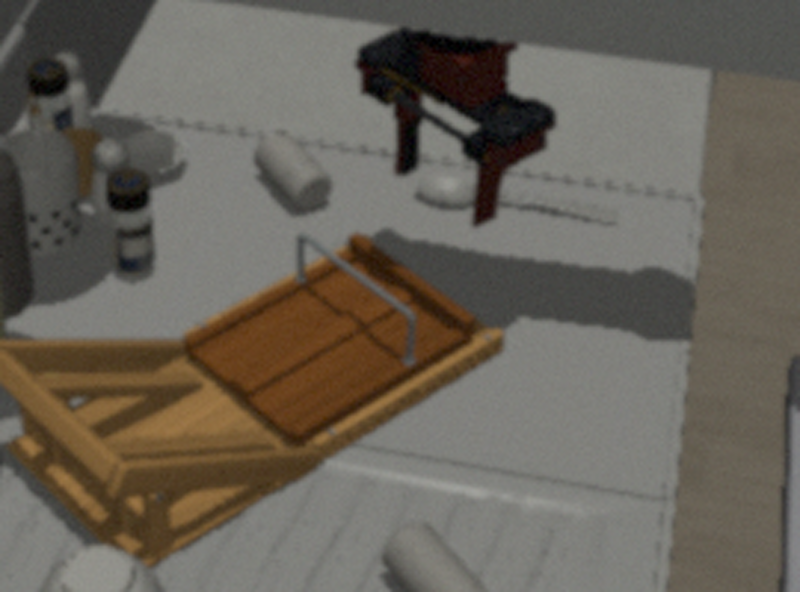

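Call:
{"name": "servo_tool", "arguments": {"targets": [{"fingers": 1,"delta_pos": [-6,0,20],"roll": 0},{"fingers": 1,"delta_pos": [-6,0,45],"roll": 0},{"fingers": 1,"delta_pos": [-6,0,70],"roll": 0},{"fingers": 1,"delta_pos": [-6,0,90],"roll": 0},{"fingers": 1,"delta_pos": [-6,0,92],"roll": 0}]}}

```text
time_s: 3.78
position: [0.4663, -0.1662, 0.0272]
ee_rot: [[0.59, 0.808, -0.002], [0.808, -0.59, -0.0], [-0.002, -0.001, -1.0]]
contact_force: [-0.5, -0.5, 0.8]
width: 0.0877
finger_force: 0.0
```

```bash
python3 -c "
from h import *
go(rack=(-.043,0,.026),yaw=54.2); print(status.observe()['contact_force'],onz('side',(368.4,240.2),.016))"
```

```text
t 3.775 pos [ 0.4663 -0.1662  0.0272] yaw 53.9 width 0.0877 -> world [0.593 0.01  0.026] delta [217.4  -1.7   0.8] roll -0.07 q [ 28.  29. -19. 121.  16.  33. -39.]
[-0.54877574 -0.50804558  0.77866411] [ 0.48956598 -0.13380528  0.016     ]
```

Call:
{"name": "servo_tool", "arguments": {"targets": [{"fingers": 1,"delta_pos": [12,0,0],"roll": 0},{"fingers": 1,"delta_pos": [22,0,0],"roll": 0},{"fingers": 1,"delta_pos": [32,0,0],"roll": 0},{"fingers": 1,"delta_pos": [42,0,0],"roll": 0},{"fingers": 1,"delta_pos": [52,0,0],"roll": 0}]}}

```text
time_s: 4.4
position: [0.4972, -0.1239, 0.0279]
ee_rot: [[0.589, 0.808, -0.003], [0.808, -0.589, -0.003], [-0.004, -0.001, -1.0]]
contact_force: [-5.8, -7.0, 7.7]
width: 0.0879
finger_force: 4.7
```

Call:
{"name": "servo_tool", "arguments": {"targets": [{"fingers": 1,"delta_pos": [10,0,0],"roll": 0},{"fingers": 1,"delta_pos": [22,0,0],"roll": 0},{"fingers": 1,"delta_pos": [34,0,0],"roll": 0},{"fingers": 1,"delta_pos": [46,0,0],"roll": 0},{"fingers": 1,"delta_pos": [58,0,0],"roll": 0}]}}

```text
time_s: 5.03
position: [0.5322, -0.0751, 0.0275]
ee_rot: [[0.588, 0.809, -0.001], [0.809, -0.588, -0.0], [-0.001, -0.001, -1.0]]
contact_force: [-1.9, -1.9, -1.6]
width: 0.0877
finger_force: 1.3
```

```bash
python3 -c "
from h import *
go(rack=(-.043,0,.026),yaw=54.2); print(status.observe()['contact_force'])"
```

```text
t 5.025 pos [ 0.5322 -0.0751  0.0275] yaw 54.0 width 0.0877 -> world [0.593 0.01  0.026] delta [104.9  -0.9   1.4] roll -0.04 q [ 16.  31. -19. 115.  16.  36. -49.]
[-1.86780855 -1.892171   -1.57337736]
```

Call:
{"name": "servo_tool", "arguments": {"targets": [{"fingers": 1,"delta_pos": [12,0,0],"roll": 0},{"fingers": 1,"delta_pos": [24,0,0],"roll": 0},{"fingers": 1,"delta_pos": [36,0,0],"roll": 0},{"fingers": 1,"delta_pos": [48,0,0],"roll": 0},{"fingers": 1,"delta_pos": [60,0,0],"roll": 0}]}}

```text
time_s: 5.65
position: [0.568, -0.0262, 0.0276]
ee_rot: [[0.588, 0.809, -0.0], [0.809, -0.588, 0.0], [0.0, -0.0, -1.0]]
contact_force: [-1.2, -1.9, -1.9]
width: 0.0875
finger_force: 1.0
```

Call:
{"name": "servo_tool", "arguments": {"targets": [{"fingers": 1,"delta_pos": [8,0,0],"roll": 0},{"fingers": 1,"delta_pos": [16,0,0],"roll": 0},{"fingers": 1,"delta_pos": [22,0,0],"roll": 0},{"fingers": 1,"delta_pos": [28,0,0],"roll": 0},{"fingers": 1,"delta_pos": [32,0,0],"roll": 0}]}}

```text
time_s: 6.28
position: [0.5865, -0.0008, 0.0277]
ee_rot: [[0.588, 0.809, 0.0], [0.809, -0.588, 0.0], [0.0, 0.0, -1.0]]
contact_force: [-1.9, -2.0, -1.1]
width: 0.088
finger_force: 1.0
```

```bash
python3 -c "
from h import *
go(rack=(-.043,0,.026),yaw=54.2); print(status.observe()['contact_force'])
shot('side','s2.png')
im=cv2.imread('pics/s2.png'); cv2.imwrite('pics/s2c.png',cv2.resize(im[140:340,230:500],(800,592),interpolation=cv2.INTER_CUBIC))"
```

```text
t 6.275 pos [ 0.5865 -0.0008  0.0277] yaw 54.0 width 0.088 -> world [0.593 0.01  0.026] delta [12.9 -1.2  1.7] roll -0.04 q [  8.  35. -19. 108.  16.  40. -56.]
[-1.94277223 -1.98991634 -1.06422569]
```

View pics/s2c.png

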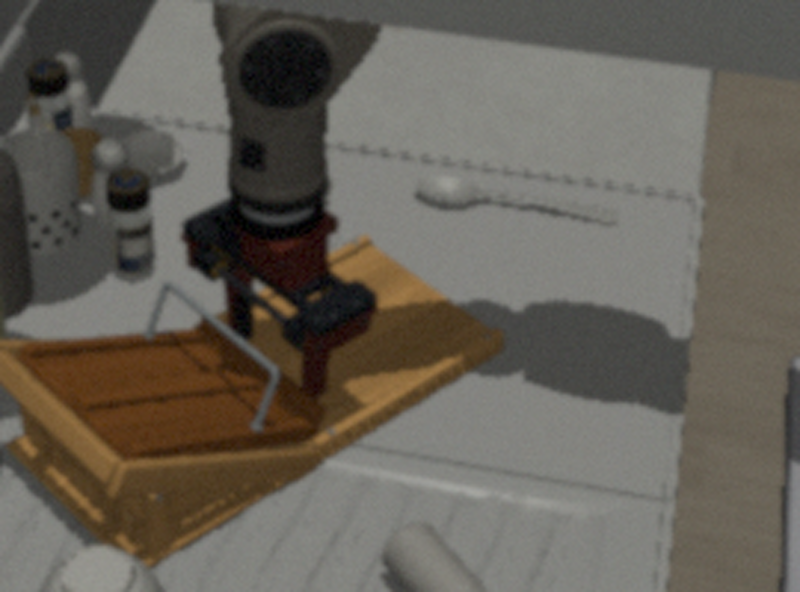

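The picture shows the tray tilted on the runners, with the fingers behind its stop at crop (310,385). I keep pushing gently.

Call:
{"name": "servo_tool", "arguments": {"targets": [{"fingers": 1,"delta_pos": [3,0,0],"roll": 0},{"fingers": 1,"delta_pos": [6,0,0],"roll": 0},{"fingers": 1,"delta_pos": [9,0,0],"roll": 0},{"fingers": 1,"delta_pos": [11,0,0],"roll": 0},{"fingers": 1,"delta_pos": [12,0,0],"roll": 0}]}}

```text
time_s: 6.95
position: [0.5934, 0.0084, 0.0279]
ee_rot: [[0.588, 0.809, -0.0], [0.809, -0.588, -0.0], [-0.0, 0.0, -1.0]]
contact_force: [-2.5, -3.4, 2.3]
width: 0.0877
finger_force: 1.7
```

Call:
{"name": "servo_tool", "arguments": {"targets": [{"fingers": 1,"delta_pos": [1,0,0],"roll": 0},{"fingers": 1,"delta_pos": [2,0,0],"roll": 0}]}}

```text
time_s: 7.2
position: [0.5935, 0.0086, 0.0277]
ee_rot: [[0.589, 0.808, -0.002], [0.808, -0.589, -0.002], [-0.003, -0.0, -1.0]]
contact_force: [-4.9, -5.7, 5.7]
width: 0.0878
finger_force: 4.0
```

Call:
{"name": "servo_tool", "arguments": {"targets": [{"fingers": 1,"delta_pos": [-20,0,-15],"roll": 0},{"fingers": 1,"delta_pos": [-50,0,-50],"roll": 0},{"fingers": 1,"delta_pos": [-80,0,-100],"roll": 0},{"fingers": 1,"delta_pos": [-110,0,-130],"roll": 0}]}}

```text
time_s: 7.7
position: [0.5302, -0.0797, 0.1608]
ee_rot: [[0.588, 0.809, 0.004], [0.809, -0.588, -0.0], [0.002, 0.004, -1.0]]
contact_force: [-0.2, -0.7, 0.5]
width: 0.0883
finger_force: 0.0
```

```bash
cat > chk.py <<'E'
from h import *
from scipy.spatial.transform import Rotation as Ro
q=np.load('rack.npy')
def pr(X,foot=(-.017,0,.006),a=30):
    X=np.array(X);a=np.radians(a); x,z=X[0]+.1025,X[2]
    r=np.array([foot[0]+x*np.cos(a)-z*np.sin(a),X[1],foot[2]+x*np.sin(a)+z*np.cos(a)])
    c,s=np.cos(q[2]),np.sin(q[2]); return np.array([q[0]+c*r[0]-s*r[1],q[1]+s*r[0]+c*r[1],r[2]])
E
python3 -c "
from chk import *
for c in('side','top'):
  shot(c,c+'3.png')
  for n,X in [('tray',(0,0,0)),('tray_foot',(-.1025,0,0)),('tray_stop_top',(-.0965,0,.032)),('tray_bar',(-.0285,0,.070))]:
    print(c,n,[(np.round(d['at'],1),d['score']) for d in models.landmark_of(n,c)[:1]],np.round(proj(c,pr(X)),1))
im=np.hstack([cv2.resize(cv2.imread('pics/%s3.png'%c)[160:340,210:390],(400,400),interpolation=cv2.INTER_CUBIC) for c in('side','top')])
cv2.imwrite('pics/3c.png',im)
go(xyz=(.638,-.287,.1),yaw=133);go(xyz=(.638,-.287,.1),yaw=-47)
go(xyz=(.404,.203,.1),yaw=134.7)"
```

```text
side tray [(array([284.3, 278.7]), 0.6)] [282.1 278.1]
side tray_foot [(array([399.5, 206.7]), 0.54)] [310.6 276.8]
side tray_stop_top [(array([316.8, 269.5]), 0.71)] [313.8 266.1]
side tray_bar [(array([299., 255.]), 0.87)] [301.  253.3]
top tray [(array([273.7, 208. ]), 0.86)] [274.2 207. ]
top tray_foot [(array([306.3, 232.7]), 0.75)] [305.7 233.2]
top tray_stop_top [(array([310. , 235.9]), 0.71)] [309.1 233.5]
top tray_bar [(array([293.5, 213.8]), 0.84)] [294.1 217.7]
t 8.2 pos [ 0.5297 -0.0778  0.1567] yaw 54.1 width 0.0879 -> world [ 0.638 -0.287  0.1  ] delta [-106.   210.5   56.4] roll -15.78 q [ 20.  20. -22. 111.  10.  51. -43.]
t 8.2 pos [ 0.5297 -0.0778  0.1567] yaw 54.1 width 0.0879 -> world [ 0.638 -0.287  0.1  ] delta [-106.   210.5   56.4] roll 20.22 q [ 20.  20. -22. 111.  10.  51. -43.]
t 8.2 pos [ 0.5297 -0.0778  0.1567] yaw 54.1 width 0.0879 -> world [0.404 0.203 0.1  ] delta [ 153.7 -266.4   57.1] roll -16.12 q [ 20.  20. -22. 111.  10.  51. -43.]
```

View pics/3c.png

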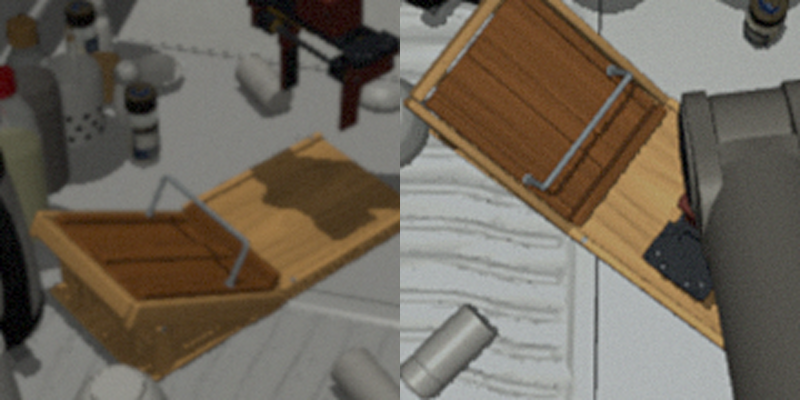

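```bash
python3 -c "
from chk import *
C=lambda u,v:(210+(u-400)/2.2222,160+v/2.2222)
D=lambda u,v:(210+u/2.2222,160+v/2.2222)
for h in [((-.017,0,.006),30),((-.024,0,.016),26.6)]:
  for n,c,o,X in [('stopR','top',C(665,108),(-.1025,-.078,.03)),('stopL','top',C(580,222),(-.1025,.078,.03)),('barR','top',C(630,72),(-.0285,-.072,.07)),('barL','top',C(545,186),(-.0285,.072,.07)),('sbarL','side',D(245,243),(-.0285,.072,.07)),('sbarR','side',D(165,180),(-.0285,-.072,.07)),('sstopL','side',D(280,283),(-.1,.078,.03))]: print(n,np.round(o,1),np.round(proj(c,pr(X,*h))-o,1))
print(tri((316.8,269.5),(310,235.9)),pr((-.0965,0,.032)),pr((-.0965,0,.032),(-.024,0,.016),26.6))
print(tri((299,255),(293.5,213.8)),pr((-.0285,0,.07)),pr((-.0285,0,.07),(-.024,0,.016),26.6))"
```

```text
stopR [329.3 208.6] [ 0.9 -0. ]
stopL [291.  259.9] [-0.3  1.7]
barR [313.5 192.4] [-0.3 -0.1]
barL [275.3 243.7] [-0.5 -0.2]
sbarL [320.3 269.4] [-0.1 -0.4]
sbarR [284.3 241. ] [-1.4 -2.5]
sstopL [336.  287.4] [-1.2 -3.9]
stopR [329.3 208.6] [2.9 0.3]
stopL [291.  259.9] [1.4 2.5]
barR [313.5 192.4] [ 0.1 -0.7]
barL [275.3 243.7] [-0.3 -0.5]
sbarL [320.3 269.4] [ 0.3 -3.2]
sbarR [284.3 241. ] [-1.1 -5.2]
sstopL [336.  287.4] [ 0.5 -8. ]
(array([0.59657071, 0.02060005, 0.02489961]), np.float64(0.00362568833883349)) [0.60196264 0.02265957 0.03671281] [0.59894646 0.0184735  0.04729949]
(array([0.63258037, 0.05646714, 0.09855408]), np.float64(0.0052762271504891425)) [0.62528166 0.05502335 0.10362178] [0.62454414 0.05399977 0.11172497]
```

Call:
{"name": "servo_tool", "arguments": {"targets": [{"fingers": 1,"delta_pos": [-20,40,0],"roll": -2},{"fingers": 1,"delta_pos": [-40,80,0],"roll": -4},{"fingers": 1,"delta_pos": [-60,120,0],"roll": -6},{"fingers": 1,"delta_pos": [-80,160,0],"roll": -8},{"fingers": 1,"delta_pos": [-106,211,10],"roll": -10}]}}

```text
time_s: 8.82
position: [0.64, -0.2881, 0.1477]
ee_rot: [[-0.25, 0.968, 0.001], [0.968, 0.25, 0.001], [0.001, 0.001, -1.0]]
contact_force: [0.9, 0.3, 0.0]
width: 0.0877
finger_force: 0.0
```

Call:
{"name": "servo_tool", "arguments": {"targets": [{"fingers": 1,"delta_pos": [0,0,10],"roll": -2},{"fingers": 1,"delta_pos": [0,0,20],"roll": -4},{"fingers": 1,"delta_pos": [0,0,20],"roll": -5.7},{"fingers": 1,"delta_pos": [0,0,20],"roll": -5.7}]}}

```text
time_s: 9.32
position: [0.6383, -0.2879, 0.1265]
ee_rot: [[-0.675, 0.738, -0.001], [0.738, 0.675, 0.001], [0.002, 0.0, -1.0]]
contact_force: [0.2, 0.8, 0.5]
width: 0.0875
finger_force: 0.0
```

```bash
python3 -c "
from h import *
go(xyz=(.638,-.287,.017),yaw=132.5)
shot('side','s4.png');shot('top')
for c in('side','top'):
  for m in models.masks_of('shaker_short_mid',c)[:1]: print(c,m['score'],m['box'])
im=cv2.imread('pics/s4.png'); cv2.imwrite('pics/s4c.png',cv2.resize(im[120:270,260:460],(800,600),interpolation=cv2.INTER_CUBIC))"
```

```text
t 9.325 pos [ 0.6383 -0.2879  0.1265] yaw 132.5 width 0.0875 -> world [ 0.638 -0.287  0.017] delta [  0.7   0.4 109.5] roll -0.01 q [ 41.  39. -34.  88.  24.  60.  44.]
side 0.66 [331.2, 197.5, 32.1, 23.0]
top 0.96 [436.8, 221.9, 33.9, 34.9]
```

View pics/s4c.png

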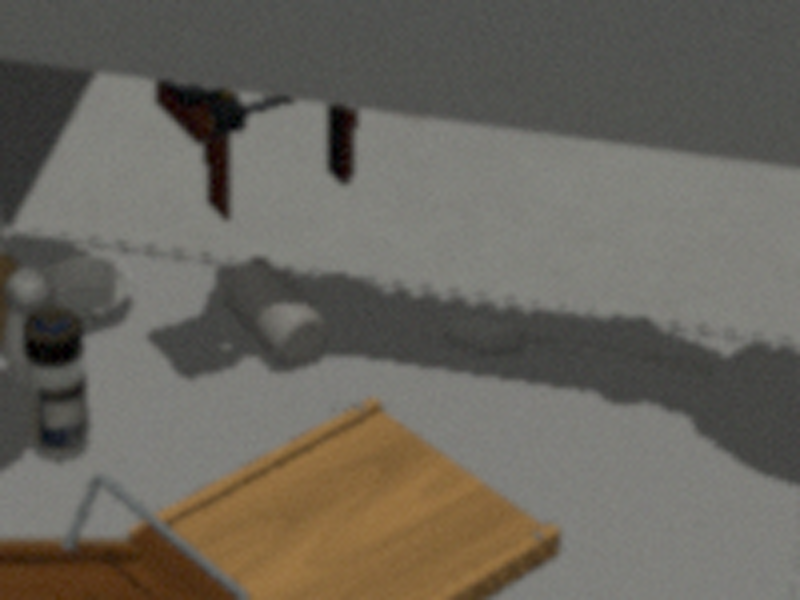

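The fingers straddle the short shaker at crop (275,312), so I descend.

Call:
{"name": "servo_tool", "arguments": {"targets": [{"fingers": 1,"delta_pos": [0,0,30],"roll": 0},{"fingers": 1,"delta_pos": [0,0,60],"roll": 0},{"fingers": 1,"delta_pos": [0,0,90],"roll": 0},{"fingers": 1,"delta_pos": [0,0,107],"roll": 0},{"fingers": 1,"delta_pos": [0,0,109],"roll": 0}]}}

```text
time_s: 10.15
position: [0.6378, -0.2882, 0.0178]
ee_rot: [[-0.675, 0.737, -0.002], [0.737, 0.675, 0.0], [0.001, -0.001, -1.0]]
contact_force: [-0.1, 0.4, 1.3]
width: 0.0878
finger_force: 0.0
```

Call:
{"name": "servo_tool", "arguments": {"targets": [{"fingers": 0.3,"delta_pos": [0,0,0],"roll": 0},{"fingers": 0.3,"delta_pos": [0,0,0],"roll": 0},{"fingers": 0.3,"delta_pos": [0,0,0],"roll": 0},{"fingers": 0.3,"delta_pos": [0,0,0],"roll": 0}], "force": 12}}

```text
time_s: 10.65
position: [0.6386, -0.2886, 0.0192]
ee_rot: [[-0.676, 0.737, 0.001], [0.737, 0.676, -0.0], [-0.001, 0.0, -1.0]]
contact_force: [0.0, 0.1, 0.1]
width: 0.0513
finger_force: 0.1
```

```bash
python3 -c "
from h import *
shot('top'); shot('side')
for c in('side','top'):
  for m in models.masks_of('shaker_short_mid',c)[:1]:
    print(c,m['score'],m['box'],onz(c,m['box'][:2],.0235))
from chk import pr
print(pr((.05,-.039,.0335)))
X=pr((.05,-.039,.0335));go(xyz=X+[0,0,.13],yaw=54.2)"
```

```text
side 0.69 [334.6, 197.3, 17.8, 21.7] [ 0.6200222  -0.29195748  0.0235    ]
top 0.86 [432.2, 226.0, 25.3, 30.6] [ 0.62394114 -0.26692674  0.0235    ]
[0.70733426 0.10218796 0.11126185]
t 10.85 pos [ 0.6385 -0.2885  0.019 ] yaw 132.5 width 0.0468 -> world [0.707 0.102 0.241] delta [ 241.4  314.8 -222.3] roll 15.66 q [ 39.  46. -30.  91.  28.  51.  41.]
```

Call:
{"name": "servo_tool", "arguments": {"targets": [{"fingers": 0.3,"delta_pos": [0,0,-30],"roll": 0},{"fingers": 0.3,"delta_pos": [0,0,-80],"roll": 0},{"fingers": 0.3,"delta_pos": [0,0,-130],"roll": 0},{"fingers": 0.3,"delta_pos": [0,0,-180],"roll": 0},{"fingers": 0.3,"delta_pos": [0,0,-222],"roll": 0}]}}

```text
time_s: 11.48
position: [0.6382, -0.2884, 0.2426]
ee_rot: [[-0.676, 0.737, 0.001], [0.737, 0.676, -0.0], [-0.001, 0.0, -1.0]]
contact_force: [0.1, 0.1, -0.1]
width: 0.0468
finger_force: 12.0
```

Call:
{"name": "servo_tool", "arguments": {"targets": [{"fingers": 0.3,"delta_pos": [20,30,0],"roll": 2},{"fingers": 0.3,"delta_pos": [50,65,0],"roll": 4},{"fingers": 0.3,"delta_pos": [80,105,0],"roll": 6},{"fingers": 0.3,"delta_pos": [110,145,0],"roll": 8},{"fingers": 0.3,"delta_pos": [140,185,0],"roll": 10}]}}

```text
time_s: 12.1
position: [0.6799, -0.0588, 0.2403]
ee_rot: [[0.136, 0.991, -0.001], [0.991, -0.136, -0.0], [-0.0, -0.001, -1.0]]
contact_force: [0.6, -0.3, -1.7]
width: 0.0465
finger_force: 12.0
```

```bash
python3 -c "
from chk import *
X=pr((.05,-.039,.0335));go(xyz=X+[0,0,.05],yaw=54.2)"
```

```text
t 12.1 pos [ 0.6799 -0.0588  0.2403] yaw 82.2 width 0.0465 -> world [0.707 0.102 0.161] delta [163.2   5.3  79. ] roll 5.6 q [ 18.  30. -28.  85.  14.  68. -19.]
```

```bash
python3 -c "
from chk import *
T=lambda u,v:(150+u/2.2857,120+v/2.2857)
c,s=np.cos(q[2]),np.sin(q[2])
for n,uv in [('kettle body edge low-right',T(300,50)),('kettle bottom',T(230,100)),('handle',T(160,95))]:
  for z in(0,.1,.2):
    P=onz('top',uv,z);d=P[:2]-q[:2];print(n,z,np.round(P,3),'rack',np.round([c*d[0]+s*d[1],-s*d[0]+c*d[1]],3))
"
```

```text
kettle body edge low-right 0 [0.837 0.094 0.   ] rack [ 0.167 -0.149]
kettle body edge low-right 0.1 [0.803 0.087 0.1  ] rack [ 0.142 -0.125]
kettle body edge low-right 0.2 [0.768 0.08  0.2  ] rack [ 0.116 -0.102]
kettle bottom 0 [0.781 0.168 0.   ] rack [ 0.195 -0.06 ]
kettle bottom 0.1 [0.751 0.156 0.1  ] rack [ 0.167 -0.043]
kettle bottom 0.2 [0.72  0.143 0.2  ] rack [ 0.139 -0.025]
handle 0 [0.786 0.243 0.   ] rack [ 0.258 -0.021]
handle 0.1 [0.755 0.225 0.1  ] rack [ 0.226 -0.006]
handle 0.2 [0.725 0.208 0.2  ] rack [0.194 0.009]
```

Call:
{"name": "servo_tool", "arguments": {"targets": [{"fingers": 0.3,"delta_pos": [30,1,0],"roll": 2},{"fingers": 0.3,"delta_pos": [70,2,0],"roll": 4},{"fingers": 0.3,"delta_pos": [110,4,0],"roll": 5.6},{"fingers": 0.3,"delta_pos": [135,5,0],"roll": 5.6},{"fingers": 0.3,"delta_pos": [135,5,0],"roll": 5.6}]}}

```text
time_s: 12.72
position: [0.7023, 0.0754, 0.2403]
ee_rot: [[0.575, 0.818, -0.001], [0.818, -0.575, 0.001], [0.0, -0.001, -1.0]]
contact_force: [0.1, -0.7, -0.8]
width: 0.0466
finger_force: 12.0
```

```bash
python3 -c "
from chk import *
X=pr((.042,-.039,.0335));go(xyz=X+[0,0,.04],yaw=54.2)
shot('side','s5.png')
im=cv2.imread('pics/s5.png'); cv2.imwrite('pics/s5c.png',cv2.resize(im[120:345,150:450],(800,600),interpolation=cv2.INTER_CUBIC))"
```

```text
t 12.725 pos [0.7023 0.0754 0.2403] yaw 54.9 width 0.0466 -> world [0.703 0.097 0.147] delta [ 17.9 -11.3  93. ] roll 0.13 q [  4.  31. -23.  82.  12.  69. -55.]
```

View pics/s5c.png

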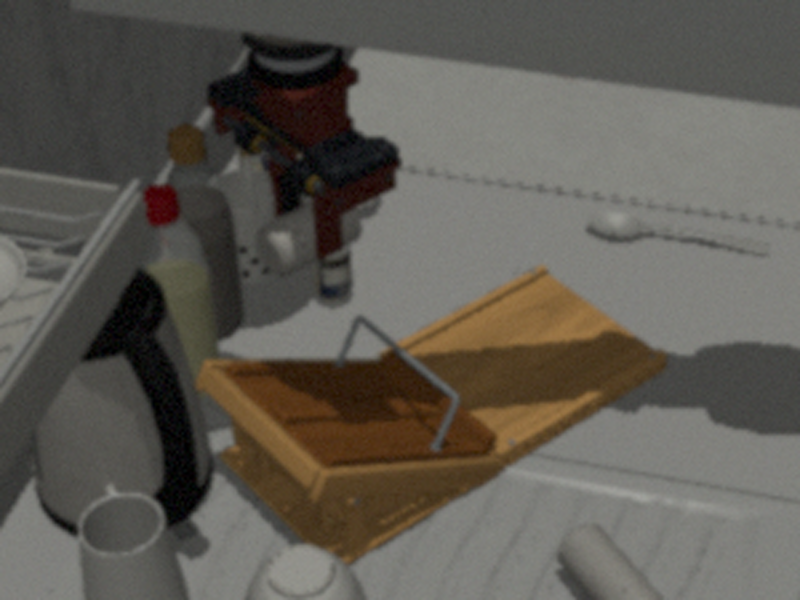

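```bash
python3 -c "
from chk import *
c,s=np.cos(q[2]),np.sin(q[2])
S=lambda u,v:(150+u/2.6667,120+v/2.6667)
def rk(P): d=P[:2]-q[:2]; return np.round([c*d[0]+s*d[1],-s*d[0]+c*d[1]],3)
# bottle base / cap: side ray matched with top pictures
im=cv2.imread('pics/t0.png'); cv2.imwrite('pics/t0d.png',cv2.resize(im[40:220,200:440],(800,600),interpolation=cv2.INTER_CUBIC))
for n,uv in [('olive bottle foot',S(185,365)),('dark bottle foot',S(215,335)),('kettle foot right',S(212,490))]:
  P=onz('side',uv,0.); print(n,P,rk(P))
"
```

```text
olive bottle foot [0.86537103 0.01126519 0.        ] [ 0.117 -0.22 ]
dark bottle foot [ 0.8524178  -0.03888904  0.        ] [ 0.069 -0.239]
kettle foot right [0.77848498 0.1648294  0.        ] [ 0.191 -0.06 ]
```

View pics/t0d.png

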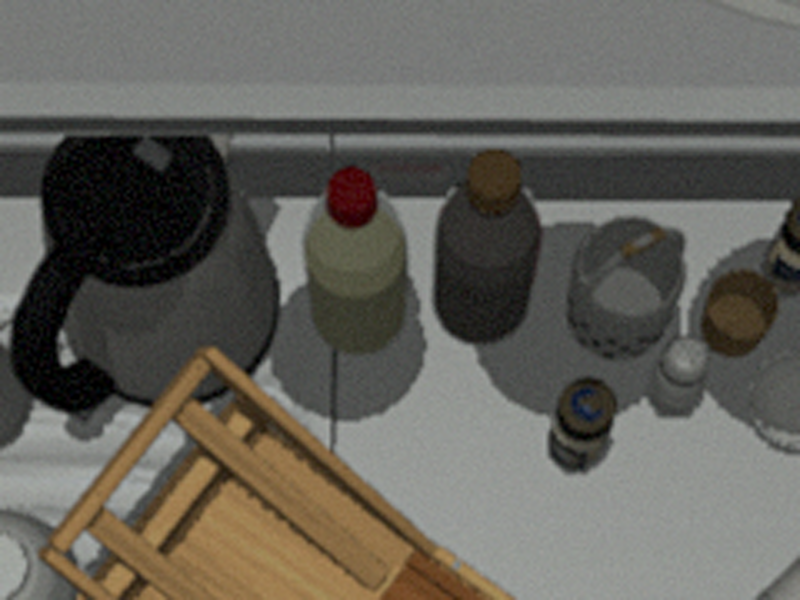

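Kettle and bottles stand clear of the gripper: the red-capped bottle's foot is at about top pixel (307,145), beyond the rail. I lower the short shaker into the right channel.

```bash
python3 -c "
from chk import *
X=pr((.036,-.039,.0335));go(xyz=X+[0,0,.05],yaw=54.2)"
```

```text
t 12.775 pos [0.7025 0.0725 0.2403] yaw 54.7 width 0.047 -> world [0.7   0.092 0.154] delta [ 15.  -13.3  86. ] roll 0.09 q [  4.  31. -23.  82.  12.  69. -55.]
```

Call:
{"name": "servo_tool", "arguments": {"targets": [{"fingers": 0.3,"delta_pos": [13,-13,20],"roll": 0.1},{"fingers": 0.3,"delta_pos": [13,-13,50],"roll": 0.1},{"fingers": 0.3,"delta_pos": [13,-13,75],"roll": 0.1},{"fingers": 0.3,"delta_pos": [13,-13,86],"roll": 0.1},{"fingers": 0.3,"delta_pos": [13,-13,86],"roll": 0.1}]}}

```text
time_s: 13.4
position: [0.6995, 0.0891, 0.1542]
ee_rot: [[0.589, 0.808, -0.001], [0.808, -0.589, -0.001], [-0.001, -0.0, -1.0]]
contact_force: [-0.6, -0.0, -0.7]
width: 0.0468
finger_force: 12.0
```

```bash
python3 -c "
from chk import *
X=pr((.036,-.039,.0335));go(xyz=X-[0,0,.0045],yaw=54.2);print(status.observe()['contact_force'])"
```

```text
t 13.4 pos [0.6995 0.0891 0.1542] yaw 53.9 width 0.0468 -> world [0.7   0.092 0.1  ] delta [ 3.1 -1.3 54.4] roll -0.05 q [  2.  35. -22.  87.  14.  61. -59.]
[-0.55209512 -0.02088672 -0.72279681]
```

Call:
{"name": "servo_tool", "arguments": {"targets": [{"fingers": 0.3,"delta_pos": [3,-1,15],"roll": 0},{"fingers": 0.3,"delta_pos": [3,-1,30],"roll": 0},{"fingers": 0.3,"delta_pos": [3,-1,36],"roll": 0},{"fingers": 0.3,"delta_pos": [3,-1,40],"roll": 0},{"fingers": 0.3,"delta_pos": [3,-1,43],"roll": 0}], "force": 7}}

```text
time_s: 14.02
position: [0.7002, 0.0934, 0.1115]
ee_rot: [[0.588, 0.809, -0.001], [0.809, -0.588, -0.001], [-0.001, -0.0, -1.0]]
contact_force: [-3.7, -2.8, 0.7]
width: 0.0468
finger_force: 7.0
```

Call:
{"name": "servo_tool", "arguments": {"targets": [{"fingers": 0.3,"delta_pos": [0,0,3],"roll": 0},{"fingers": 0.3,"delta_pos": [0,0,6],"roll": 0},{"fingers": 0.3,"delta_pos": [0,0,8],"roll": 0},{"fingers": 0.3,"delta_pos": [0,0,10],"roll": 0}]}}

```text
time_s: 14.52
position: [0.7009, 0.0942, 0.1017]
ee_rot: [[0.588, 0.809, 0.001], [0.809, -0.588, 0.0], [0.001, 0.0, -1.0]]
contact_force: [-1.3, -0.8, 1.2]
width: 0.0467
finger_force: 7.0
```

```bash
python3 -c "
from chk import *
X=pr((.036,-.039,.0335));go(xyz=X-[0,0,.0045],yaw=54.2);print(status.observe()['contact_force'])
shot('side','s6.png')
im=cv2.imread('pics/s6.png'); cv2.imwrite('pics/s6c.png',cv2.resize(im[190:340,210:410],(800,600),interpolation=cv2.INTER_CUBIC))"
```

```text
t 14.525 pos [0.7009 0.0942 0.1017] yaw 54.0 width 0.0467 -> world [0.7   0.092 0.1  ] delta [-1.8  0.6  1.9] roll -0.04 q [  1.  39. -21.  89.  16.  56. -61.]
[-1.27512366 -0.75257806  1.18216532]
```

View pics/s6c.png

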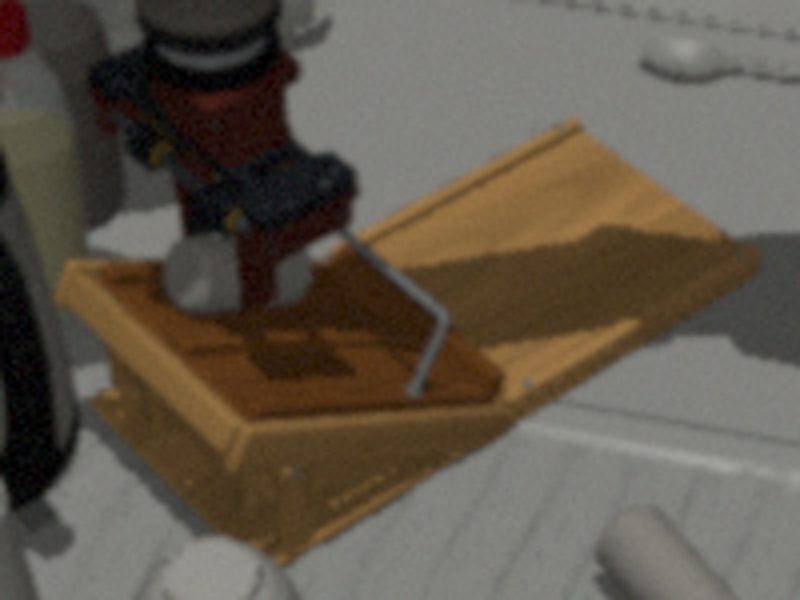

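The shaker lies along the right channel, crop (165–310, 270), practically flush. I release it.

Call:
{"name": "servo_tool", "arguments": {"targets": [{"fingers": 0.7,"delta_pos": [0,0,0],"roll": 0},{"fingers": 0.7,"delta_pos": [0,0,0],"roll": 0},{"fingers": 0.7,"delta_pos": [0,0,0],"roll": 0}]}}

```text
time_s: 14.95
position: [0.7009, 0.0945, 0.1019]
ee_rot: [[0.587, 0.809, 0.001], [0.809, -0.587, 0.001], [0.001, 0.0, -1.0]]
contact_force: [0.4, 0.4, -0.7]
width: 0.0614
finger_force: 0.0
```

Call:
{"name": "servo_tool", "arguments": {"targets": [{"fingers": 0.7,"delta_pos": [0,0,-30],"roll": 0},{"fingers": 0.7,"delta_pos": [0,0,-70],"roll": 0},{"fingers": 0,"delta_pos": [0,0,-110],"roll": 0},{"fingers": 0,"delta_pos": [0,0,-110],"roll": 0}]}}

```text
time_s: 15.45
position: [0.7028, 0.095, 0.2161]
ee_rot: [[0.588, 0.809, 0.007], [0.809, -0.588, 0.002], [0.006, 0.005, -1.0]]
contact_force: [0.6, -0.1, -0.3]
width: 0.0447
finger_force: 0.0
```

```bash
cat > look.py <<'E'
from chk import *
import sys
n=sys.argv[1]; y=float(sys.argv[2]); seat=float(sys.argv[3])
from scipy.optimize import minimize_scalar
for c in('side','top'):
    shot(c)
    l=models.landmark_of(n,c)[:1]; m=models.masks_of(n,c)[:1]
    for d in l:
        o=np.array(d['at']);r=minimize_scalar(lambda x:np.sum((proj(c,pr((x,y,.0335)))-o)**2),bounds=(-.1,.1),method='bounded')
        print(c,'lm',o.round(1),round(d['score'],2),'tray x',round(r.x,4),'resid',round(r.fun**.5,1),'seat px',proj(c,pr((seat,y,.0335))).round(1))
    for d in m:
        o=np.array(d['box'][:2]);r=minimize_scalar(lambda x:np.sum((proj(c,pr((x,y,.0335)))-o)**2),bounds=(-.1,.1),method='bounded')
        print(c,'box',np.round(d['box'],1),round(d['score'],2),'tray x',round(r.x,4),round(r.fun**.5,1))
E
python3 look.py shaker_short_mid -.039 -.0495; python3 -c "
from chk import *
X=pr((.1,-.039,.02));go(xyz=X,yaw=54.2)"
```

```text
side lm [273.  256.5] 0.83 tray x 0.0148 resid 1.5 seat px [291.5 257.8]
side box [273.1 257.4  36.3  16.7] 0.82 tray x 0.0145 0.6
top box [308.  246.6 192.7 122.3] 0.46 tray x -0.1 28.2
t 15.75 pos [0.6998 0.0938 0.2101] yaw 54.0 width 0.0208 -> world [0.737 0.143 0.125] delta [61.4  1.1 85.4] roll -0.04 q [  2.  33. -23.  84.  13.  66. -58.]
```

```bash
python3 -c "
from chk import *
go(xyz=pr((.076,-.039,.023)),yaw=54.2);go(xyz=pr((.001,-.039,.023)),yaw=54.2)"; python3 look.py shaker_short_mid -.039 -.0495
```

```text
t 15.75 pos [0.6998 0.0938 0.2101] yaw 54.0 width 0.0208 -> world [0.724 0.125 0.115] delta [39.1  1.2 94.8] roll -0.04 q [  2.  33. -23.  84.  13.  66. -58.]
t 15.75 pos [0.6998 0.0938 0.2101] yaw 54.0 width 0.0208 -> world [0.686 0.072 0.078] delta [-25.8   1.6 132.4] roll -0.04 q [  2.  33. -23.  84.  13.  66. -58.]
side lm [273.8 258.4] 0.74 tray x 0.0122 resid 0.4 seat px [291.5 257.8]
side box [275.2 255.7  35.2  19.7] 0.91 tray x 0.0074 2.3
```

Call:
{"name": "servo_tool", "arguments": {"targets": [{"fingers": 0,"delta_pos": [39,1,0],"roll": 0},{"fingers": 0,"delta_pos": [39,1,30],"roll": 0},{"fingers": 0,"delta_pos": [39,1,60],"roll": 0},{"fingers": 0,"delta_pos": [39,1,80],"roll": 0},{"fingers": 0,"delta_pos": [39,1,94],"roll": 0}]}}

```text
time_s: 16.68
position: [0.7242, 0.1249, 0.1167]
ee_rot: [[0.588, 0.809, -0.001], [0.809, -0.588, -0.0], [-0.0, -0.0, -1.0]]
contact_force: [0.1, -0.8, 0.2]
width: 0.0004
finger_force: 0.0
```

```bash
python3 -c "
from chk import *
go(xyz=pr((.001,-.039,.023)),yaw=54.2);print(status.observe()['contact_force'])"; python3 look.py shaker_short_mid -.039 -.0495
```

```text
t 16.675 pos [0.7242 0.1249 0.1167] yaw 54.0 width 0.0004 -> world [0.686 0.072 0.078] delta [-65.4  -0.1  39. ] roll -0.04 q [ -1.  40. -21.  84.  16.  59. -62.]
[ 0.11704046 -0.77095196  0.20186844]
side lm [275.3 257.1] 0.71 tray x 0.0071 resid 0.9 seat px [291.5 257.8]
side box [274.1 257.2  35.9  16.4] 0.59 tray x 0.0112 0.8
```

Call:
{"name": "servo_tool", "arguments": {"targets": [{"fingers": 0,"delta_pos": [-8,0,4.5],"roll": 0},{"fingers": 0,"delta_pos": [-16,0,9],"roll": 0},{"fingers": 0,"delta_pos": [-24,0,14],"roll": 0},{"fingers": 0,"delta_pos": [-32,0,18.5],"roll": 0},{"fingers": 0,"delta_pos": [-40,0,23],"roll": 0}]}}

```text
time_s: 17.6
position: [0.7004, 0.092, 0.0943]
ee_rot: [[0.588, 0.809, -0.0], [0.809, -0.588, -0.0], [-0.0, -0.0, -1.0]]
contact_force: [0.1, 0.2, 0.2]
width: 0.0004
finger_force: 0.0
```

Call:
{"name": "servo_tool", "arguments": {"targets": [{"fingers": 0,"delta_pos": [-7,0,4],"roll": 0},{"fingers": 0,"delta_pos": [-13,0,7.5],"roll": 0},{"fingers": 0,"delta_pos": [-18,0,10.5],"roll": 0},{"fingers": 0,"delta_pos": [-22,0,12.5],"roll": 0}]}}

```text
time_s: 18.1
position: [0.6877, 0.0747, 0.082]
ee_rot: [[0.588, 0.809, -0.0], [0.809, -0.588, 0.0], [0.0, -0.0, -1.0]]
contact_force: [-0.0, 0.5, -0.1]
width: 0.0003
finger_force: 0.0
```

```bash
python3 -c "
from chk import *
go(xyz=pr((.001,-.039,.023)),yaw=54.2);print(status.observe()['contact_force'])"; python3 look.py shaker_short_mid -.039 -.0495
```

```text
t 18.1 pos [0.6877 0.0747 0.082 ] yaw 54.0 width 0.0003 -> world [0.686 0.072 0.078] delta [-3.4 -0.1  4.3] roll -0.04 q [  3.  39. -21.  92.  16.  53. -60.]
[-0.01526726  0.52502489 -0.09846015]
side lm [292.9 261.5] 0.83 tray x -0.0542 resid 3.7 seat px [291.5 257.8]
side box [294.4 258.   29.5  16.8] 0.69 tray x -0.0598 0.2
```

Call:
{"name": "servo_tool", "arguments": {"targets": [{"fingers": 0,"delta_pos": [-2,0,1.5],"roll": 0},{"fingers": 0,"delta_pos": [-4,0,2.5],"roll": 0},{"fingers": 0,"delta_pos": [-6,0,3.5],"roll": 0},{"fingers": 0,"delta_pos": [-7,0,4],"roll": 0}]}}

```text
time_s: 18.9
position: [0.6846, 0.0708, 0.079]
ee_rot: [[0.587, 0.81, 0.002], [0.81, -0.587, 0.002], [0.003, 0.001, -1.0]]
contact_force: [0.9, 4.2, 2.6]
width: 0.0006
finger_force: 2.8
```

Call:
{"name": "servo_tool", "arguments": {"targets": [{"fingers": 0,"delta_pos": [8,0,-30],"roll": 0},{"fingers": 0,"delta_pos": [8,0,-80],"roll": 0},{"fingers": 0,"delta_pos": [8,0,-130],"roll": 0},{"fingers": 0.9,"delta_pos": [8,0,-160],"roll": 0}]}}

```text
time_s: 19.4
position: [0.6889, 0.0751, 0.2409]
ee_rot: [[0.588, 0.809, 0.002], [0.809, -0.588, -0.001], [0.001, 0.002, -1.0]]
contact_force: [1.0, 0.2, 0.4]
width: 0.0071
finger_force: 0.0
```

```bash
python3 look.py shaker_short_mid -.039 -.0495; python3 -c "
from chk import *
go(xyz=(.404,.203,.14),yaw=134.7)
for n in ['tray','tray_bar']: print([(np.round(d['at'],1),d['score']) for d in models.landmark_of(n,'side')[:1]])
n='shaker_long_mid'
for c in('top','side'):
            for m in models.masks_of(n,c)[:1]:
                M=m['mask'];p=np.argwhere(M)[:,::-1].astype(float);ctr=p.mean(0);w,v=np.linalg.eigh(np.cov(p.T));d=v[:,1]*15
                a,b=onz(c,ctr+d,.0235),onz(c,ctr-d,.0235); print(n,c,m['score'],np.round(onz(c,ctr,.0235),3),'axis deg',np.degrees(np.arctan2(*(b-a)[1::-1]))%180,'ext',np.sqrt(w*12))
"
```

```text
side lm [293.3 258.3] 0.56 tray x -0.0558 resid 0.5 seat px [291.5 257.8]
side box [293.4 256.8  32.6  19.5] 0.97 tray x -0.0562 1.0
top lm [238.4 179.3] 0.5 tray x 0.1 resid 22.2 seat px [304.9 208.1]
t 19.7 pos [0.6874 0.075  0.2361] yaw 54.0 width 0.031 -> world [0.404 0.203 0.14 ] delta [ -62.8 -304.3   96.9] roll -16.14 q [  4.  30. -23.  84.  12.  68. -57.]
[(array([281.3, 277. ]), 0.77)]
[(array([302.2, 252. ]), 0.78)]
shaker_long_mid side 0.58 [0.402 0.202 0.024] axis deg 134.03828255759123 ext [21.32270674 45.96610478]
```

Call:
{"name": "servo_tool", "arguments": {"targets": [{"fingers": 1,"delta_pos": [-10,-45,0],"roll": -2},{"fingers": 1,"delta_pos": [-20,-95,0],"roll": -4},{"fingers": 1,"delta_pos": [-30,-145,0],"roll": -6},{"fingers": 1,"delta_pos": [-40,-195,20],"roll": -8},{"fingers": 1,"delta_pos": [-50,-245,40],"roll": -10}]}}

```text
time_s: 20.52
position: [0.4593, 0.1797, 0.1976]
ee_rot: [[-0.248, 0.969, 0.0], [0.969, 0.248, 0.0], [-0.0, 0.0, -1.0]]
contact_force: [0.6, 1.2, -0.0]
width: 0.0875
finger_force: 0.0
```

```bash
python3 -c "
from chk import *
go(xyz=(.403,.203,.1),yaw=134.4)"
```

```text
t 20.525 pos [0.4593 0.1797 0.1976] yaw 104.3 width 0.0875 -> world [0.403 0.203 0.1  ] delta [ 36.5 -48.8  97.6] roll -6.01 q [  5.  16. -40. 113.  12.  55. -26.]
```

Call:
{"name": "servo_tool", "arguments": {"targets": [{"fingers": 1,"delta_pos": [12,-16,20],"roll": -2},{"fingers": 1,"delta_pos": [24,-32,40],"roll": -4},{"fingers": 1,"delta_pos": [37,-49,60],"roll": -6},{"fingers": 1,"delta_pos": [37,-49,97],"roll": -6},{"fingers": 1,"delta_pos": [37,-49,97],"roll": -6}]}}

```text
time_s: 21.15
position: [0.4024, 0.2023, 0.0993]
ee_rot: [[-0.695, 0.719, -0.005], [0.719, 0.695, -0.002], [0.002, -0.005, -1.0]]
contact_force: [1.1, -0.0, -0.2]
width: 0.0882
finger_force: 0.0
```

```bash
python3 -c "
from chk import *
go(xyz=(.403,.203,.019),yaw=134.4)
shot('side');shot('top')
n='shaker_long_mid'
for c in('top','side'):
  print(c,[(np.round(d['at'],1),d['score'],np.round(onz(c,d['at'],.0235),3)) for d in models.landmark_of(n,c)[:1]])
"
```

```text
t 21.15 pos [0.4024 0.2023 0.0993] yaw 134.1 width 0.0882 -> world [0.403 0.203 0.019] delta [-0.   1.3 80.3] roll -0.07 q [  2.  22. -43. 123.  22.  43. -11.]
top [(array([226. , 318.1]), 0.78, array([0.406, 0.212, 0.024]))]
side [(array([264.8, 351.6]), 0.68, array([0.642, 0.301, 0.024]))]
```

Call:
{"name": "servo_tool", "arguments": {"targets": [{"fingers": 1,"delta_pos": [0,1,25],"roll": 0},{"fingers": 1,"delta_pos": [0,1,50],"roll": 0},{"fingers": 1,"delta_pos": [0,1,72],"roll": 0},{"fingers": 1,"delta_pos": [0,1,80],"roll": 0},{"fingers": 1,"delta_pos": [0,1,80],"roll": 0}]}}

```text
time_s: 21.98
position: [0.4055, 0.2041, 0.0216]
ee_rot: [[-0.695, 0.719, 0.001], [0.719, 0.695, 0.0], [-0.0, 0.001, -1.0]]
contact_force: [0.1, 0.1, 0.5]
width: 0.0879
finger_force: 0.0
```

Call:
{"name": "servo_tool", "arguments": {"targets": [{"fingers": 0.3,"delta_pos": [0,0,0],"roll": 0},{"fingers": 0.3,"delta_pos": [0,0,0],"roll": 0},{"fingers": 0.3,"delta_pos": [0,0,0],"roll": 0},{"fingers": 0.3,"delta_pos": [0,0,0],"roll": 0},{"fingers": 0.3,"delta_pos": [0,0,0],"roll": 0}], "force": 12}}

```text
time_s: 22.6
position: [0.405, 0.2039, 0.0212]
ee_rot: [[-0.695, 0.719, 0.0], [0.719, 0.695, -0.0], [-0.0, -0.0, -1.0]]
contact_force: [-0.8, 0.4, 2.3]
width: 0.0468
finger_force: 12.0
```

Call:
{"name": "servo_tool", "arguments": {"targets": [{"fingers": 0.3,"delta_pos": [0,0,-30],"roll": 0},{"fingers": 0.3,"delta_pos": [0,0,-80],"roll": 0},{"fingers": 0.3,"delta_pos": [0,0,-130],"roll": 0},{"fingers": 0.3,"delta_pos": [0,0,-180],"roll": 0},{"fingers": 0.3,"delta_pos": [0,0,-222],"roll": 0}]}}

```text
time_s: 23.22
position: [0.4048, 0.2039, 0.2448]
ee_rot: [[-0.695, 0.719, 0.001], [0.719, 0.695, -0.0], [-0.0, 0.0, -1.0]]
contact_force: [0.5, -0.9, -1.6]
width: 0.0467
finger_force: 12.0
```

```bash
python3 -c "
from chk import *
go(xyz=pr((.042,.039,.0335))+[0,0,.12],yaw=54.2)"
```

```text
t 23.225 pos [0.4048 0.2039 0.2448] yaw 134.0 width 0.0467 -> world [0.64  0.142 0.227] delta [-207.8  126.2   17.7] roll 15.96 q [ 11.  10. -50. 114.   9.  60.   1.]
```

Call:
{"name": "servo_tool", "arguments": {"targets": [{"fingers": 0.3,"delta_pos": [-30,15,0],"roll": 2},{"fingers": 0.3,"delta_pos": [-65,40,0],"roll": 4},{"fingers": 0.3,"delta_pos": [-100,60,0],"roll": 6},{"fingers": 0.3,"delta_pos": [-135,82,0],"roll": 8},{"fingers": 0.3,"delta_pos": [-170,103,0],"roll": 10}]}}

```text
time_s: 23.85
position: [0.5981, 0.1526, 0.2425]
ee_rot: [[0.11, 0.994, -0.001], [0.994, -0.11, -0.0], [-0.001, -0.001, -1.0]]
contact_force: [-1.0, -0.9, -0.5]
width: 0.0464
finger_force: 12.0
```

```bash
python3 -c "
from chk import *
go(xyz=pr((.042,.039,.0335))+[0,0,.08],yaw=54.2)"
```

```text
t 23.85 pos [0.5981 0.1526 0.2425] yaw 83.7 width 0.0464 -> world [0.64  0.142 0.187] delta [-5.8 42.8 55.2] roll 5.9 q [  6.  25. -34.  94.  15.  66. -39.]
```

Call:
{"name": "servo_tool", "arguments": {"targets": [{"fingers": 0.3,"delta_pos": [-2,15,0],"roll": 2},{"fingers": 0.3,"delta_pos": [-4,30,0],"roll": 4},{"fingers": 0.3,"delta_pos": [-6,43,0],"roll": 5.9},{"fingers": 0.3,"delta_pos": [-6,43,30],"roll": 5.9},{"fingers": 0.3,"delta_pos": [-6,43,45],"roll": 5.9}]}}

```text
time_s: 24.48
position: [0.6382, 0.1424, 0.196]
ee_rot: [[0.58, 0.814, -0.003], [0.814, -0.58, -0.001], [-0.003, -0.002, -1.0]]
contact_force: [-0.8, -0.3, -1.0]
width: 0.0468
finger_force: 12.0
```

Call:
{"name": "servo_tool", "arguments": {"targets": [{"fingers": 0.3,"delta_pos": [0,0,0],"roll": 0},{"fingers": 0.3,"delta_pos": [0,0,0],"roll": 0}]}}

```text
time_s: 24.72
position: [0.6397, 0.1431, 0.199]
ee_rot: [[0.58, 0.814, 0.001], [0.814, -0.58, 0.0], [0.001, 0.0, -1.0]]
contact_force: [0.7, -0.0, -1.1]
width: 0.0468
finger_force: 12.0
```

```bash
python3 -c "
from chk import *
go(xyz=pr((.042,.039,.0335))-[0,0,.002],yaw=54.2)"
```

```text
t 24.725 pos [0.6397 0.1431 0.199 ] yaw 54.5 width 0.0468 -> world [0.64  0.142 0.105] delta [-0.6  0.7 93.7] roll 0.06 q [  1.  29. -27.  92.  14.  62. -65.]
```

Call:
{"name": "servo_tool", "arguments": {"targets": [{"fingers": 0.3,"delta_pos": [0,0.5,20],"roll": 0},{"fingers": 0.3,"delta_pos": [0,0.5,45],"roll": 0},{"fingers": 0.3,"delta_pos": [0,0.5,60],"roll": 0},{"fingers": 0.3,"delta_pos": [0,0.5,66],"roll": 0},{"fingers": 0.3,"delta_pos": [0,0.5,70],"roll": 0}], "force": 7}}

```text
time_s: 25.35
position: [0.6399, 0.1424, 0.1282]
ee_rot: [[0.581, 0.814, -0.0], [0.814, -0.581, -0.0], [-0.0, 0.0, -1.0]]
contact_force: [-2.7, -1.6, 0.8]
width: 0.047
finger_force: 7.0
```

Call:
{"name": "servo_tool", "arguments": {"targets": [{"fingers": 0.3,"delta_pos": [0,0,5],"roll": 0},{"fingers": 0.3,"delta_pos": [0,0,10],"roll": 0},{"fingers": 0.3,"delta_pos": [0,0,15],"roll": 0},{"fingers": 0.3,"delta_pos": [0,0,19],"roll": 0},{"fingers": 0.3,"delta_pos": [0,0,23],"roll": 0}]}}

```text
time_s: 25.98
position: [0.6401, 0.1426, 0.105]
ee_rot: [[0.581, 0.814, 0.001], [0.814, -0.581, 0.0], [0.001, 0.0, -1.0]]
contact_force: [0.1, -1.7, -0.2]
width: 0.047
finger_force: 7.0
```

```bash
python3 -c "
from chk import *
go(xyz=pr((.042,.039,.0335))-[0,0,.002],yaw=54.2);print(status.observe()['contact_force'])";python3 look.py shaker_long_mid .039 -.0405
```

```text
t 25.975 pos [0.6401 0.1426 0.105 ] yaw 54.5 width 0.047 -> world [0.64  0.142 0.105] delta [-0.4  0.2 -0.3] roll 0.06 q [ -0.  35. -25.  96.  18.  53. -68.]
[ 0.06460502 -1.72272343 -0.23895754]
side lm [399.8 210. ] 0.73 tray x -0.1 resid 98.3 seat px [308.9 274.5]
side box [289.2 276.4  39.8  18.9] 0.67 tray x 0.0275 1.0
```

Call:
{"name": "servo_tool", "arguments": {"targets": [{"fingers": 0.3,"delta_pos": [0,0,2],"roll": 0},{"fingers": 0.3,"delta_pos": [0,0,3],"roll": 0},{"fingers": 0.7,"delta_pos": [0,0,3],"roll": 0},{"fingers": 0.7,"delta_pos": [0,0,3],"roll": 0},{"fingers": 0.7,"delta_pos": [0,0,3],"roll": 0}]}}

```text
time_s: 26.9
position: [0.6398, 0.1424, 0.102]
ee_rot: [[0.581, 0.814, -0.0], [0.814, -0.581, -0.0], [-0.0, -0.0, -1.0]]
contact_force: [-0.0, 0.5, 0.5]
width: 0.0614
finger_force: 0.0
```

Call:
{"name": "servo_tool", "arguments": {"targets": [{"fingers": 0.7,"delta_pos": [0,0,-30],"roll": 0},{"fingers": 0.7,"delta_pos": [0,0,-70],"roll": 0},{"fingers": 0,"delta_pos": [0,0,-110],"roll": 0},{"fingers": 0,"delta_pos": [0,0,-110],"roll": 0}]}}

```text
time_s: 27.4
position: [0.6418, 0.1434, 0.2159]
ee_rot: [[0.581, 0.814, 0.006], [0.814, -0.581, 0.002], [0.005, 0.004, -1.0]]
contact_force: [0.4, 0.5, 0.1]
width: 0.0446
finger_force: 0.0
```

```bash
python3 look.py shaker_long_mid .039 -.0405; python3 -c "
from chk import *
go(xyz=pr((.09,.039,.023)),yaw=54.2);go(xyz=pr((.018,.039,.023)),yaw=54.2)"
```

```text
side lm [289.7 276.1] 0.88 tray x 0.0258 resid 0.8 seat px [308.9 274.5]
t 27.7 pos [0.6391 0.1422 0.2107] yaw 54.5 width 0.0209 -> world [0.667 0.18  0.122] delta [47.5  1.1 88.4] roll 0.06 q [  1.  29. -27.  91.  14.  64. -65.]
t 27.7 pos [0.6391 0.1422 0.2107] yaw 54.5 width 0.0209 -> world [0.631 0.13  0.086] delta [-14.8   0.9 124.5] roll 0.06 q [  1.  29. -27.  91.  14.  64. -65.]
```

```bash
python3 -c "
from chk import *
go(xyz=pr((.05,.039,.0335))-[0,0,.002],yaw=54.2)"
```

```text
t 27.7 pos [0.6391 0.1422 0.2107] yaw 54.5 width 0.0209 -> world [0.644 0.148 0.109] delta [  7.6   1.  101.4] roll 0.06 q [  1.  29. -27.  91.  14.  64. -65.]
```

Call:
{"name": "servo_tool", "arguments": {"targets": [{"fingers": 0.7,"delta_pos": [7,0,0],"roll": 0},{"fingers": 0.7,"delta_pos": [7,0,0],"roll": 0},{"fingers": 0.7,"delta_pos": [7,0,20],"roll": 0},{"fingers": 0.7,"delta_pos": [7,0,45],"roll": 0}]}}

```text
time_s: 28.2
position: [0.6438, 0.148, 0.1658]
ee_rot: [[0.581, 0.814, 0.0], [0.814, -0.581, -0.0], [0.0, 0.0, -1.0]]
contact_force: [0.5, 0.1, 0.4]
width: 0.0574
finger_force: 0.0
```

Call:
{"name": "servo_tool", "arguments": {"targets": [{"fingers": 0.7,"delta_pos": [0,0,20],"roll": 0},{"fingers": 0.7,"delta_pos": [0,0,40],"roll": 0},{"fingers": 0.7,"delta_pos": [0,0,55],"roll": 0},{"fingers": 0.7,"delta_pos": [0,0,57],"roll": 0}]}}

```text
time_s: 28.7
position: [0.6432, 0.148, 0.1088]
ee_rot: [[0.58, 0.814, -0.002], [0.814, -0.58, -0.001], [-0.002, -0.001, -1.0]]
contact_force: [0.0, -0.7, 0.4]
width: 0.0617
finger_force: 0.0
```

Call:
{"name": "servo_tool", "arguments": {"targets": [{"fingers": 0.3,"delta_pos": [0,0,0],"roll": 0},{"fingers": 0.3,"delta_pos": [0,0,0],"roll": 0},{"fingers": 0.3,"delta_pos": [0,0,0],"roll": 0}], "force": 5}}

```text
time_s: 29.08
position: [0.6443, 0.1483, 0.111]
ee_rot: [[0.581, 0.814, 0.001], [0.814, -0.581, 0.0], [0.001, 0.001, -1.0]]
contact_force: [-0.4, 0.3, 2.0]
width: 0.0466
finger_force: 5.0
```

```bash
python3 -c "
from chk import *
go(xyz=pr((-.02,.039,.0335))-[0,0,.002],yaw=54.2)"
```

```text
t 29.075 pos [0.6443 0.1483 0.111 ] yaw 54.5 width 0.0466 -> world [0.609 0.099 0.074] delta [-61.3  -0.2  36.6] roll 0.06 q [ -1.  35. -25.  95.  18.  54. -68.]
```

Call:
{"name": "servo_tool", "arguments": {"targets": [{"fingers": 0.3,"delta_pos": [-8,0,4.6],"roll": 0},{"fingers": 0.3,"delta_pos": [-17,0,9.8],"roll": 0},{"fingers": 0.3,"delta_pos": [-26,0,15],"roll": 0},{"fingers": 0.3,"delta_pos": [-35,0,20],"roll": 0},{"fingers": 0.3,"delta_pos": [-44,0,25.4],"roll": 0}]}}

```text
time_s: 29.7
position: [0.6184, 0.1118, 0.0849]
ee_rot: [[0.581, 0.814, 0.001], [0.814, -0.581, 0.0], [0.001, 0.001, -1.0]]
contact_force: [0.4, 0.0, 8.6]
width: 0.0468
finger_force: 5.0
```

Call:
{"name": "servo_tool", "arguments": {"targets": [{"fingers": 0.3,"delta_pos": [-4,0,2.3],"roll": 0},{"fingers": 0.3,"delta_pos": [-8,0,4.6],"roll": 0},{"fingers": 0.3,"delta_pos": [-12,0,7],"roll": 0},{"fingers": 0.3,"delta_pos": [-15,0,8.7],"roll": 0}]}}

```text
time_s: 30.2
position: [0.6102, 0.1, 0.0766]
ee_rot: [[0.581, 0.814, 0.002], [0.814, -0.581, 0.001], [0.002, 0.001, -1.0]]
contact_force: [1.1, 2.1, 10.4]
width: 0.0468
finger_force: 6.5
```

```bash
python3 look.py shaker_long_mid .039 -.0405; python3 -c "
from chk import *
go(xyz=pr((-.02,.039,.0335))-[0,0,.002],yaw=54.2);print(status.observe()['contact_force'])"
```

```text
side lm [310.2 273.3] 0.7 tray x -0.0454 resid 1.1 seat px [308.9 274.5]
side box [308.1 273.2  37.1  17.8] 0.81 tray x -0.038 1.3
top lm [199.2 214.7] 0.63 tray x 0.1 resid 41.3 seat px [281.9 232.6]
t 30.5 pos [0.6101 0.0999 0.0765] yaw 54.5 width 0.0466 -> world [0.609 0.099 0.074] delta [-2.  -0.5  2.3] roll 0.06 q [  3.  34. -25. 103.  19.  48. -66.]
[0.26036708 0.49659883 6.78516341]
```

Call:
{"name": "servo_tool", "arguments": {"targets": [{"fingers": 0.65,"delta_pos": [0,0,0],"roll": 0},{"fingers": 0.65,"delta_pos": [0,0,0],"roll": 0},{"fingers": 0.65,"delta_pos": [0,0,-2],"roll": 0}]}}

```text
time_s: 30.88
position: [0.6112, 0.0999, 0.0781]
ee_rot: [[0.581, 0.814, 0.003], [0.814, -0.581, 0.001], [0.003, 0.002, -1.0]]
contact_force: [3.8, 2.4, -0.5]
width: 0.0569
finger_force: 1.7
```

Call:
{"name": "servo_tool", "arguments": {"targets": [{"fingers": 0.65,"delta_pos": [8,0,-30],"roll": 0},{"fingers": 0.65,"delta_pos": [20,0,-70],"roll": 0},{"fingers": 0,"delta_pos": [40,0,-100],"roll": 0},{"fingers": 0,"delta_pos": [40,0,-100],"roll": 0},{"fingers": 0,"delta_pos": [40,0,-100],"roll": 0}]}}

```text
time_s: 31.5
position: [0.6313, 0.1315, 0.1761]
ee_rot: [[0.581, 0.814, -0.003], [0.814, -0.581, -0.002], [-0.003, -0.002, -1.0]]
contact_force: [0.2, -0.6, 0.0]
width: 0.0306
finger_force: 0.0
```

```bash
python3 look.py shaker_long_mid .039 -.0405; python3 look.py shaker_short_mid -.039 -.0495; python3 -c "
from chk import *
go(xyz=pr((.036,.039,.023)),yaw=54.2);go(xyz=pr((.015,.039,.023)),yaw=54.2)"
```

```text
side lm [310.3 273.8] 0.9 tray x -0.0457 resid 0.6 seat px [308.9 274.5]
side box [308.2 274.8  37.8  22.3] 0.84 tray x -0.0381 0.3
side lm [291.9 260.7] 0.61 tray x -0.0507 resid 2.9 seat px [291.5 257.8]
side box [294.6 257.4  36.5  19.9] 0.9 tray x -0.0606 0.4
top lm [302.7 208.9] 0.95 tray x -0.0466 resid 2.1 seat px [304.9 208.1]
top box [306.2 211.3  33.7  35.8] 0.83 tray x -0.0571 1.6
t 32.1 pos [0.6328 0.1327 0.178 ] yaw 54.5 width 0.0008 -> world [0.64  0.142 0.095] delta [11.9  0.3 82.9] roll 0.06 q [  2.  30. -27.  94.  15.  60. -65.]
t 32.1 pos [0.6328 0.1327 0.178 ] yaw 54.5 width 0.0008 -> world [0.629 0.127 0.085] delta [-6.3  0.3 93.4] roll 0.06 q [  2.  30. -27.  94.  15.  60. -65.]
```

Call:
{"name": "servo_tool", "arguments": {"targets": [{"fingers": 0,"delta_pos": [12,0,20],"roll": 0},{"fingers": 0,"delta_pos": [12,0,50],"roll": 0},{"fingers": 0,"delta_pos": [12,0,75],"roll": 0},{"fingers": 0,"delta_pos": [12,0,82],"roll": 0},{"fingers": 0,"delta_pos": [8,0,84],"roll": 0}]}}

```text
time_s: 32.72
position: [0.6374, 0.1399, 0.0934]
ee_rot: [[0.58, 0.815, -0.001], [0.815, -0.58, 0.0], [-0.0, -0.001, -1.0]]
contact_force: [-0.7, -0.1, 0.2]
width: 0.0003
finger_force: 0.0
```

Call:
{"name": "servo_tool", "arguments": {"targets": [{"fingers": 0,"delta_pos": [-4,0,2.3],"roll": 0},{"fingers": 0,"delta_pos": [-8,0,4.6],"roll": 0},{"fingers": 0,"delta_pos": [-12,0,7],"roll": 0}]}}

```text
time_s: 33.1
position: [0.631, 0.1294, 0.0877]
ee_rot: [[0.581, 0.814, 0.002], [0.814, -0.581, 0.001], [0.002, 0.001, -1.0]]
contact_force: [2.4, 4.1, 6.1]
width: 0.0004
finger_force: 4.0
```

Call:
{"name": "servo_tool", "arguments": {"targets": [{"fingers": 0,"delta_pos": [-2,0,1.2],"roll": 0},{"fingers": 0,"delta_pos": [-4,0,2.3],"roll": 0},{"fingers": 0,"delta_pos": [-5,0,2.8],"roll": 0}]}}

```text
time_s: 33.48
position: [0.631, 0.1291, 0.0875]
ee_rot: [[0.579, 0.815, 0.009], [0.815, -0.579, 0.006], [0.009, 0.004, -1.0]]
contact_force: [2.3, 7.3, 9.9]
width: 0.0003
finger_force: 5.6
```

```bash
python3 -c "
from chk import *
go(xyz=pr((.018,.039,.023)),yaw=54.2);print(status.observe()['contact_force'])"
```

```text
t 33.475 pos [0.631  0.1291 0.0875] yaw 54.6 width 0.0003 -> world [0.631 0.13  0.086] delta [ 0.3 -0.4  1.4] roll 0.08 q [  1.  35. -25.  99.  18.  50. -67.]
[2.30971811 7.25293919 9.91999715]
```

Call:
{"name": "servo_tool", "arguments": {"targets": [{"fingers": 0,"delta_pos": [6,0,-10],"roll": 0},{"fingers": 0,"delta_pos": [10,0,-50],"roll": 0},{"fingers": 0,"delta_pos": [10,0,-100],"roll": 0},{"fingers": 0,"delta_pos": [10,-20,-150],"roll": 0},{"fingers": 0,"delta_pos": [-10,-60,-160],"roll": 0}]}}

```text
time_s: 34.1
position: [0.5748, 0.153, 0.248]
ee_rot: [[0.582, 0.813, 0.006], [0.813, -0.582, 0.002], [0.005, 0.003, -1.0]]
contact_force: [0.3, -0.4, -0.3]
width: 0.0007
finger_force: 0.0
```

Call:
{"name": "servo_tool", "arguments": {"targets": [{"fingers": 0,"delta_pos": [-40,-50,0],"roll": 0},{"fingers": 0,"delta_pos": [-80,-100,0],"roll": 0},{"fingers": 0,"delta_pos": [-110,-150,0],"roll": 0},{"fingers": 0,"delta_pos": [-110,-150,0],"roll": 0},{"fingers": 0,"delta_pos": [-110,-150,0],"roll": 0}]}}

```text
time_s: 34.72
position: [0.3875, 0.1494, 0.2448]
ee_rot: [[0.581, 0.814, 0.001], [0.814, -0.581, -0.0], [0.0, 0.001, -1.0]]
contact_force: [1.1, -0.6, -0.2]
width: 0.0006
finger_force: 0.0
```

```bash
python3 look.py shaker_long_mid .039 -.0405; python3 look.py shaker_short_mid -.039 -.0495; python3 -c "
from chk import *
go(xyz=(.45,.25,.2))
for c in('side','top'): shot(c,c+'9.png')
im=np.hstack([cv2.resize(cv2.imread('pics/%s9.png'%c)[170:330,220:380],(400,400),interpolation=cv2.INTER_CUBIC) for c in('side','top')])
cv2.imwrite('pics/9c.png',im)"
```

```text
side lm [311.2 275.1] 0.93 tray x -0.0488 resid 0.7 seat px [308.9 274.5]
side box [309.9 272.5  34.3  17.6] 0.82 tray x -0.0445 2.0
top lm [276.  231.5] 0.56 tray x -0.0277 resid 2.8 seat px [281.9 232.6]
top box [278.9 234.7  45.8  38.7] 0.94 tray x -0.038 3.5
side lm [292.4 259.1] 0.63 tray x -0.0525 resid 1.3 seat px [291.5 257.8]
side box [292.7 259.   33.4  17.2] 0.63 tray x -0.0536 1.2
top lm [303.9 207.1] 0.8 tray x -0.046 resid 0.1 seat px [304.9 208.1]
top box [304.4 210.8  39.9  40.5] 0.8 tray x -0.0529 2.4
t 35.325 pos [0.387  0.1496 0.2442] yaw 54.5 width 0.001 -> world [0.45 0.25 0.2 ] delta [118.3  -7.   44.2] roll None q [  4.   3. -35. 119.   2.  58. -67.]
```

View pics/9c.png

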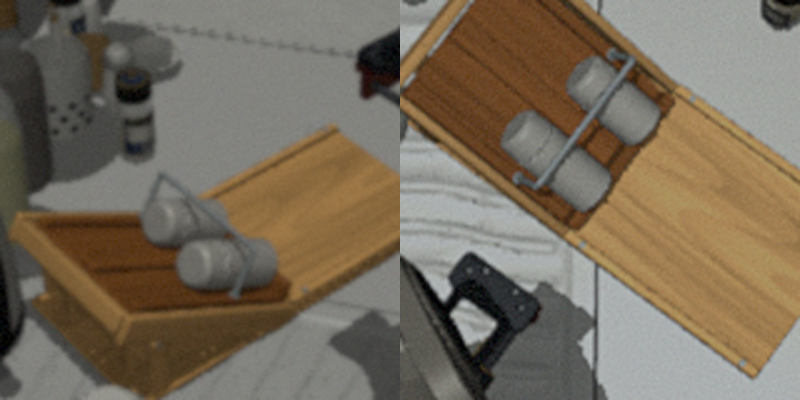

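Both shakers lie under the bar against the stop, the long one at composite (555,160) and the short one at (615,100) in the top view. The tray is seated and the arm is clear.

```bash
python3 -c "
from plant import env
print(env.job_done())"
```

```text
the job is handed in; nothing more can be done
None
```

The tray leans on the runners with its foot in the groove, both shakers rest against the stop in their own channels, and the job was handed in at about 35 s of the 72 s; no verdict was returned.

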